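Swing the slide viewer in and focus it

ROBOT

A 6-joint arm with a two-finger parallel gripper is mounted at the origin on the work surface. World frame = base frame: x ahead of the robot, y to its left, z up, the work surface at z = 0. Lengths are in m, angles in rad, forces in N, time in s.
With the tool pointing down it reaches from about 0.275 to 0.85 m from the base axis. Payload 19 kg.
Tool frame: the origin (TCP) lies midway between the tips of the shut fingers; the grasp point (between the pads) lies 19 mm behind it; z points along the fingers, y is the direction in which the jaws open and shut (so a half turn about z gives the same grasp; the last joint's range is limited). The gripper opens to 85 mm and grips with 20 to 120 N. Pads are 22 mm wide; open, the fingers measure 114 mm over their backs; the gripper's body (76 mm by 85 mm) begins 54 mm behind the grasp point. The pads swing forward as they close: fully open they stand 13 mm farther back than shut.
Start: joints at [1.134, 0.15, 1.437, -0, 1.554, -0.134], TCP at [0.171, 0.549, 0.201] pointing down, gripper open.
Joint ranges: [-2.8, 2.8], [-0.68, 2.1], [0.12, 2.68], [-1.39, 4.53], [0.16, 2.79], [-2.81, 2.81]. Speed limits (rad/s): [1.89, 1.89, 2.22, 3.01, 3.01, 3.01].

INTERFACE

Orientations are given as a unit quaternion [x, y, z, w].
In Python, from plant import sensors, snapshot, camera_params, bot, nets gives the robot as it stands.
- The arm moves only by the tool send_rows, never from a script. Its arguments are lists of equal length, an entry for each row: "travel": the shift along the tool's x, y, z in m, a list of three; "angular": the turn, a rotation vector about the tool's x, y, z in rad, a list of three; "fingers": the closure in counts, from 0 (fully open) to 255 (shut). A call has 1 to 12 rows; each row is the pose to reach, as a shift and turn from the pose commanded when the call began, along the tool's axes at that moment; what a row does not reach only later rows make up. A row lasts 1/12 s, in which the tool goes at most 41.7 mm and 7.16 degrees, less where a joint would pass 70% of its speed; a pose out of reach is approached as far as the arm can. A call with a gripper value outside its range is refused whole. The fingers move at their own pace and stop on an object; "newtons" is the grip in N (left out, the last holds). Time passes only in rows, so rows that repeat a pose let the fingers close. It gives the time, the measured TCP pose, the force and the opening at its end, in the units of the state.
- sensors.get_obs(): the state, without advancing time (a new reading comes with each control period).
- snapshot(name): name is "scene" or "top" or "wrist"; returns (picture, depth): 384x512x3 uint8, red, green, blue; 384x512 float32, m along the optical axis (not along the pixel's ray), 0 where there is no reading.
- camera_params(name): a dict with "K" (3x3 intrinsics, pixels), "dist_coeffs" ([k1, k2, p1, p2, k3] as OpenCV has them; the pictures are not rectified), "position" and "orientation" of the camera in the world. Camera axes: x right, y down, z forward; pixel columns grow to the right and rows downward; lengths in m; the calibration is good to about 2 mm. A picture is of the moment at which its call begins: read the wrist's pose just before it. camera_params takes no time and is no camera call; for the wrist camera it gives the pose at the moment of the call.
- bot.close_job(): hands the job in, once; it reports no verdict.
Trained networks look in the newest picture that a camera, given by its name, has taken for a name from the list of things; names that differ only in an ending like _2 or _b are one class to them, and where a whole thing is asked for, a point or a joint stands for the part that bears it (a point fixed in the world has none). Each returns a list of dicts, best first, with "confidence" (0 to 1); they miss things now and then, are a little off and sometimes report something else, mostly with a low value. They report only what shows in the picture. A call takes as long as a camera call. They do not tell look-alikes from the thing itself.
- nets.boxes_of(query, camera): "at" ([column, row] in pixels, amid what is visible of it).
- nets.silhouettes(query, camera): "region" (384x512 bool, what is visible of it) and "at" ([column, row] in pixels, amid what is visible of it).
- nets.tip_of(query, camera): "at" ([column, row] in pixels: a listed point, or the origin of a listed thing).
The state is a dict: "clock": time; "q": joint angles; "qvel": joint speeds; "tau": joint torques, N m; "eef_pos": TCP position; "orientation": TCP orientation; "ft_force": force on the tool from outside, world axes, zero at the start; "moment": the same for the moment, N m; "grip_width": finger opening in m.
Only numpy, scipy, OpenCV 4.12 (cv2) and the standard library are available. Lean on these libraries where they do the work, as an engineer would, in place of code of your own. Each camera call takes 0.05 s, during which the arm holds its last target.

TASK

Swing the viewer's head on its arm in over the slide stage, past the sprung catch until it rests fully home. Then turn the outer coarse ring of the focus control clockwise until it comes up against its stop, and after that turn the inner fine knob so that its pointed nose lines up with the index rib on the panel. Let go of everything, and leave the near tube rack, the bottle, the steel dish and the jar where they stand.

Things in the scene. Friction and masses are not known exactly. Their poses are not given: they have to be found in the camera images.
- boom (a joint): hinge of the viewer's swing arm, rad: 0 = home over the stage, at its stop; positive = swung clear (clockwise from above), at the start 0.8 to 1.1. Stiff: about 1.3 N at the handle moves it and it stays where left. Only in the last 0.2 rad a sprung catch resists, some 5 N more at the handle, until about 0.1 rad, and from there pulls it home; let go before, it springs back.
- handle (a point): middle of the upright round black handle post on top of the viewer's head: 18 mm diameter, 50 mm tall, this point 25 mm above its foot (the flat top of the white head, 72 mm diameter) and 25 mm below its top, 280 mm above the bench. The lens under the head ends 110 mm above the bench. The post turns with the arm.
- boom_hinge (a point): point on the vertical hinge axis of the swing arm (top of the round column), at the height of handle and 200 mm from it. The arm's hub top is 262 mm above the bench.
- stand: fixed viewer stand: white base plate 310 x 130 mm, round column and a post for the stage. Origin on the bench under the hinge axis; its -x axis points from the column over the stage, the direction of the arm when home; z up.
- stage_mid (a point): centre of the top of the black slide stage (110 x 120 mm, with a glass slide), 200 mm from the hinge axis. The coarse ring lifts it by remote drive, 12 mm per rad clockwise. It starts 9 to 22 mm below the height where the ring meets its stop. That height is not told: the solid stop is felt as a jump in turning resistance (ring friction about 0.1 N m), and the stage rises no further.
- control: fixed focus control: white panel 160 mm wide and 150 mm up the slope, sloped 32 degrees from level and facing its own -x side (towards the robot). Origin on the bench under the knobs' foot; x to the rear, z up.
- knob_foot (a point): where the common axis of the two knobs meets the panel face, 85 mm above the bench. Outer coarse ring: black, fluted, 56 mm diameter (57.6 over the flutes, which are only looks), from 3 to 25 mm above the panel along the axis; it looks the same all round. Clockwise means seen by someone looking at the panel.
- knob_top (a point): point on the same axis at the top of the inner fine knob, 52 mm out from the panel: the line from knob_foot to here is the panel's normal and the knobs' axis.
- index (a point): outer face of the index rib, a small black bar 16 x 5 mm, 3 mm high, on the panel up-slope of the ring, 44 mm from the axis.
- fine_nose (a point): tip of the pointed nose of the inner fine knob, 18 mm from the axis, at its top. The knob is an aluminium bar 12 mm wide with flat sides, 34 mm long (16 mm behind the axis, 18 mm to the nose tip), from 30 to 52 mm above the panel; a black line on top runs to the nose.
- fine (a joint): angle of the fine knob, rad: 0 = nose in line with the index rib, positive = nose turned clockwise from it (seen looking at the panel). It starts at 0.5 to 1.3 and can turn from -1.8 to 1.8; friction 0.05 N m. It does not turn with the coarse ring.
- rack_near: bystander: white foam rack 142 x 64 mm with five capped tubes, 94 mm tall, under the path of the swing arm; origin under its centre.
- bottle: bystander: white bottle 64 mm diameter, 150 mm tall; origin under its centre.
- dish: bystander: steel kidney dish about 120 x 80 mm, 37 mm tall; origin under its centre.
- jar: bystander: amber jar 60 mm diameter, 80 mm tall; origin under its centre.
Things that resemble listed ones, but are neither listed nor needed, are in the scene too. What is shaped like the control but blue, purple or turquoise is not meant.

How it is judged:
By the outcome, as a careful person would: the job done as asked, in the order asked, and still so for the second after the job is handed in, with the robot touching nothing.
It also fails if it takes over 70 s, if anything falls off the work surface, if the arm or the gripper's body presses on something with over 40 N, if the wrist force passes 120 N, or if a joint passes its speed limit or range.

## Working session

There is one attempt and no reset: what is moved stays moved. The work goes in short steps, Python scripts to look and compute and a tool call to move; the robot and the scene stay as the last step left them, time stands still between calls to the robot, and variables do not carry over. Pictures are saved under pics/ and viewed, and the job is handed in when it is done.

Besides the shell and the picture viewer there is one more tool, called after "Emit:" by a JSON object that holds its "method" and its "body", one argument or row to a line. send_rows: Moves the arm, as the interface text tells. Its arguments: {"type":"object","properties":{"travel":{"type":"array"},"angular":{"type":"array"},"fingers":{"type":"array"},"newtons":{"type":"number"}},"required":["travel","angular","fingers"]}

```bash
ls; mkdir -p pics; cat > h.py <<'E'
import numpy as np, cv2
from scipy.spatial.transform import Rotation as R
from plant import sensors, snapshot, camera_params, bot, nets
def save(n,im): cv2.imwrite('pics/'+n,cv2.cvtColor(im,cv2.COLOR_RGB2BGR))
def ray(c,px):
    K=np.array(c['K']);d=np.array(c['dist_coeffs'],float)
    p=cv2.undistortPoints(np.array([[px]],float),K,d)[0,0]
    return np.array([p[0],p[1],1.])
def rot(c): return R.from_quat(c['orientation']).as_matrix()
def world(c,px,z): return np.array(c['position'])+rot(c)@(ray(c,px)*z)
def atheight(c,px,h):
    r=rot(c)@ray(c,px);p=np.array(c['position']);return p+r*(h-p[2])/r[2]
def proj(c,P):
    P=np.atleast_2d(P);Pc=(P-np.array(c['position']))@rot(c)
    return cv2.projectPoints(Pc,np.zeros(3),np.zeros(3),np.array(c['K']),np.array(c['dist_coeffs'],float))[0][:,0]
def dep(D,px,r=2):
    u,v=int(round(px[0])),int(round(px[1]));w=D[max(v-r,0):v+r+1,max(u-r,0):u+r+1];w=w[w>0]
    return np.median(w) if w.size else 0
E
cat > a.py <<'E'
from h import *
for n in ['scene','top','wrist']:
    c=camera_params(n);im,D=snapshot(n);save(n+'0.png',im);np.savez(n+'0.npz',im=im,D=D)
    print(n,np.round(c['position'],3),np.round(rot(c)[:,2],3),np.round(c['K'][0][0]))
    if n=='wrist':continue
    for q in ['handle','boom_hinge','stand','stage_mid','control','knob_foot','knob_top','index','fine_nose','rack_near','bottle','dish','jar']:
        for r in nets.tip_of(q,n)[:4]:
            d=dep(D,r['at']);print(q,np.round(r['at']),round(r['confidence'],2),np.round(world(c,r['at'],d),3))
E
python3 a.py; python3 -c "
from h import *;print(sensors.get_obs())"
```

```text
pics
scene [ 0.116 -0.731  0.959] [ 0.381  0.552 -0.742] 375.0
handle [207.  93.] 0.87 [0.557 0.202 0.277]
boom_hinge [264. 109.] 0.97 [0.675 0.052 0.263]
stand [264. 171.] 0.62 [0.657 0.015 0.032]
stage_mid [212. 180.] 0.76 [0.462 0.02  0.092]
control [196. 269.] 0.8 [ 0.271 -0.236  0.093]
control [248. 340.] 0.59 [ 0.287 -0.462  0.088]
control [281. 251.] 0.58 [ 0.498 -0.301  0.074]
knob_foot [247. 330.] 0.98 [ 0.293 -0.449  0.113]
knob_foot [352. 347.] 0.84 [ 0.463 -0.61   0.124]
knob_foot [195. 260.] 0.73 [ 0.28  -0.213  0.099]
knob_foot [281. 230.] 0.72 [ 0.525 -0.262  0.106]
knob_top [347. 345.] 0.97 [ 0.452 -0.601  0.13 ]
knob_top [277. 220.] 0.93 [ 0.523 -0.241  0.13 ]
knob_top [179. 246.] 0.9 [ 0.259 -0.169  0.126]
knob_top [235. 322.] 0.55 [ 0.276 -0.424  0.127]
index [371. 343.] 0.89 [ 0.51  -0.623  0.109]
index [266. 325.] 0.86 [ 0.336 -0.462  0.112]
index [206. 250.] 0.71 [ 0.318 -0.209  0.111]
index [298. 224.] 0.6 [ 0.573 -0.274  0.11 ]
fine_nose [243. 320.] 0.71 [ 0.293 -0.432  0.135]
fine_nose [351. 338.] 0.68 [ 0.479 -0.591  0.111]
fine_nose [184. 246.] 0.65 [ 0.27 
[... 2082 characters left out ...]
374] [ 0.246 -0.077 -0.966] 326.0
{'clock': 1.45, 'q': array([ 1.13401444e+00,  1.50515263e-01,  1.43743127e+00, -2.85900275e-05,
        1.55380421e+00, -1.33986957e-01]), 'qvel': array([ 0.00159714, -0.00149452,  0.00111361,  0.0012026 ,  0.00155248,
        0.00113599]), 'tau': array([-1.15027357e-03, -7.12799907e+01, -5.71036541e+01, -3.04067480e-04,
        1.72340431e-03, -2.13394520e-05]), 'eef_pos': array([0.17145927, 0.54878988, 0.20134229]), 'orientation': array([ 1.50819518e-01,  9.88561311e-01, -7.98716215e-05, -8.53838261e-06]), 'ft_force': array([ 0.80572894, -0.61630215, -0.65188493]), 'moment': array([-0.02233535, -0.00155701, -0.06417902]), 'grip_width': 0.08516075163672555}
```

```bash
python3 - <<'E'
import cv2
for n in ['scene0','top0']:
    im=cv2.imread(f'pics/{n}.png'); cv2.imwrite(f'pics/{n}_b.png',cv2.resize(im,(800,600),interpolation=cv2.INTER_CUBIC))
E
```

```text
(no output)
```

View pics/scene0_b.png

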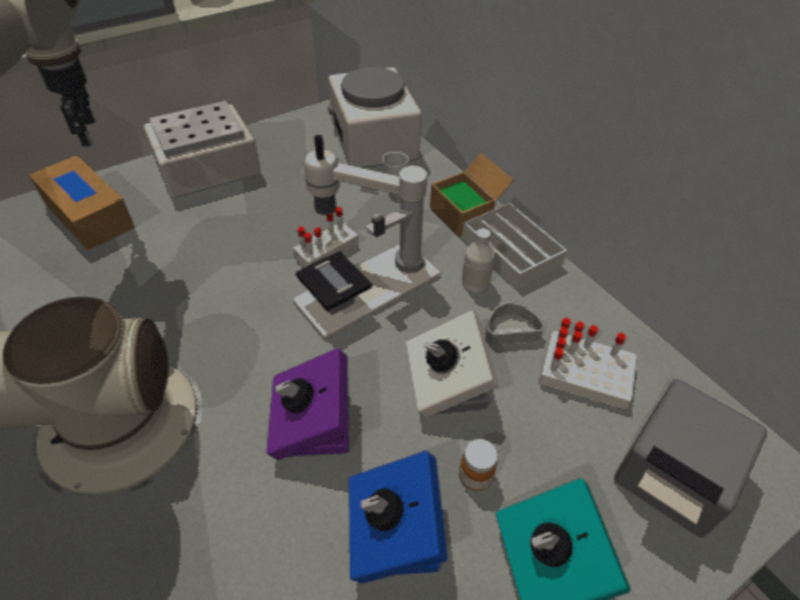

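View pics/top0_b.png

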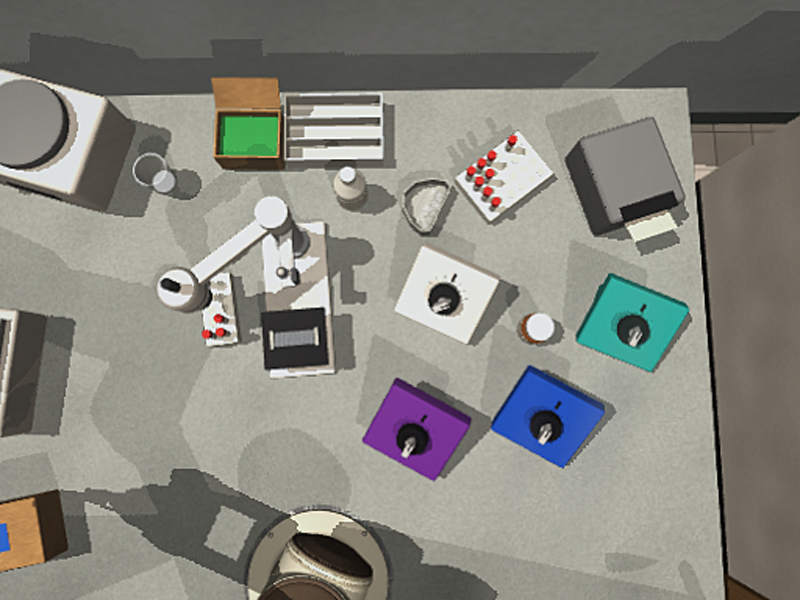

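```bash
cat > b.py <<'E'
from h import *
def cloud(n,D):
    c=camera_params(n);v,u=np.mgrid[0:384,0:512]
    p=cv2.undistortPoints(np.stack([u.ravel(),v.ravel()],1).astype(float)[:,None],np.array(c['K']),np.array(c['dist_coeffs'],float))[:,0]
    r=np.c_[p,np.ones(len(p))]*D.ravel()[:,None]
    P=r@rot(c).T+np.array(c['position']);P[D.ravel()==0]=np.nan
    return P
if __name__=='__main__':
  for n in ['scene','top']:
    z=np.load(n+'0.npz');P=cloud(n,z['D']);C=z['im'].reshape(-1,3).astype(int)
    def box(x0,x1,y0,y1,z0,z1): 
        return (P[:,0]>x0)&(P[:,0]<x1)&(P[:,1]>y0)&(P[:,1]<y1)&(P[:,2]>z0)&(P[:,2]<z1)
    m=box(.6,.75,-.02,.12,.258,.268);print(n,'hubtop',m.sum(),P[m].mean(0),P[m].min(0),P[m].max(0))
    m=box(.45,.65,.12,.3,.27,.31);print('post',m.sum(),P[m].mean(0),P[m].min(0),P[m].max(0))
    m=box(.45,.65,.12,.3,.25,.259);print('headtop',m.sum(),P[m].mean(0),P[m].min(0),P[m].max(0))
    m=box(.38,.56,-.06,.11,.07,.13);print('stage',m.sum(),P[m].mean(0),P[m].min(0),P[m].max(0))
    q=cv2.minAreaRect(P[m][:,:2].astype(np.float32));print(q)
    m=box(.40,.75,-.10,.12,.006,.04);q=P[m]; print('base',len(q),cv2.minAreaRect(q[:,:2].astype(np.float32)),np.median(q[:,2]))
    m=box(.4,.68,-.38,-.13,.02,.15);white=(C.min(1)>120)&m
    q=P[white]
    for k in range(6):
        A=np.c_[q[:,:2],np.ones(len(q))];s=np.linalg.lstsq(A,q[:,2],rcond=None)[0];e=np.abs(A@s-q[:,2]);q=q[e<max(.003,np.percentile(e,80)) ]
    nn=np.array([-s[0],-s[1],1]);nn/=np.linalg.norm(nn);print('panel',len(q),s,nn,np.degrees(np.arccos(nn[2])),'az',np.degrees(np.arctan2(-nn[1],-nn[0])))
    print(cv2.minAreaRect(q[:,:2].astype(np.float32)))
    h=(P-q.mean(0))@nn
    for lo,hi in [(.018,.030),(.045,.06)]:
        mm=m&(h>lo)&(h<hi);w=P[mm];print('ring/knob',lo,len(w),w.mean(0) if len(w) else 0, w.min(0),w.max(0))
  cs,ct=camera_params('scene'),camera_params('top')
  def tri(a,b):
    A=[];B=[]
    for c,px in((cs,a),(ct,b)):
        d=rot(c)@ray(c,px);d/=np.linalg.norm(d);M=np.eye(3)-np.outer(d,d);A.append(M);B.append(M@np.array(c['position']))
    X=np.linalg.solve(A[0]+A[1],B[0]+B[1]);return X,[np.linalg.norm(M@X-b) for M,b in zip(A,B)]
  for nme,a,b in [('handle',(207,93),(108,183)),('hinge',(264,109),(173,135)),('stage',(212,180),(189,217)),('foot',(281,230),(284,192)),('ktop',(277,220),(281,192)),('index',(298,224),(290,175))]: print(nme,tri(a,b))
E
python3 b.py
python3 - <<'E'
import numpy as np,cv2
im=np.load('top0.npz')['im'][145:230,240:330];im2=np.load('scene0.npz')['im'][190:275,245:335]
cv2.imwrite('pics/ctl.png',cv2.resize(np.hstack([im,im2])[:,:,::-1],None,fx=4.4,fy=4.4,interpolation=cv2.INTER_CUBIC))
E
```

```text
scene hubtop 174 [0.66778958 0.04137006 0.26277162] [0.64249401 0.0158419  0.258078  ] [0.69490814 0.07356915 0.26774842]
post 63 [0.54594933 0.19787975 0.2890138 ] [0.53897798 0.19060328 0.27062338] [0.55732047 0.21071693 0.30408858]
headtop 135 [0.54585156 0.19613676 0.25203139] [0.51669137 0.16856528 0.25002426] [0.57679725 0.23160753 0.25819576]
stage 1061 [0.46714909 0.02358345 0.091471  ] [ 0.41193231 -0.03455855  0.07447762] [0.52753424 0.0940218  0.09993538]
((0.46954289078712463, 0.02913985401391983), (0.11085118353366852, 0.12495662271976471), 4.357790470123291)
base 1974 ((0.5748790502548218, 0.0033776387572288513), (0.34856322407722473, 0.2088266760110855), 0.4485330283641815) 0.017612286225577978
panel 1472 [ 0.55687196 -0.26775517 -0.28461855] [-0.47373217  0.2277799   0.85070215] 31.71187864145233 az -25.67917764806135
((0.5448143482208252, -0.25588470697402954), (0.15799404680728912, 0.12588649988174438), 64.20233917236328)
ring/knob 0.018 207 [ 0.53188128 -0.2553543   0.10832842] [ 0.50821969 -0.27746179  0.08833428] [ 0.55753119 -0.22422603  0.12382877]
ring/knob 0.
[... 1383 characters left out ...]
7]), [np.float64(0.00689794778975241), np.float64(0.006897947789752374)])
hinge (array([0.66530431, 0.04110657, 0.2730531 ]), [np.float64(0.0010645795960388042), np.float64(0.0010645795960385859)])
stage (array([0.46466153, 0.02875309, 0.083692  ]), [np.float64(0.0005254496248565503), np.float64(0.0005254496248565014)])
foot (array([ 0.53294743, -0.25325568,  0.08933319]), [np.float64(0.0009539761734408973), np.float64(0.0009539761734406639)])
ktop (array([ 0.52741907, -0.24060161,  0.12638974]), [np.float64(0.0025966107235124635), np.float64(0.0025966107235124193)])
index (array([ 0.58043111, -0.27053663,  0.1030663 ]), [np.float64(0.0021560469813220306), np.float64(0.0021560469813218983)])
```

View pics/ctl.png

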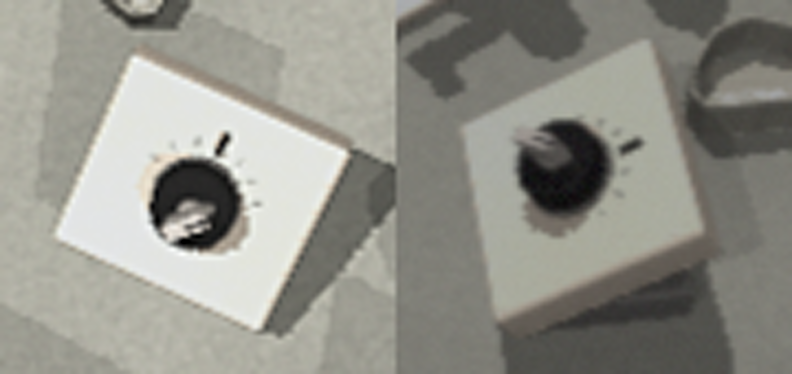

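```bash
cat >> h.py <<'E'
def down(yaz):  # tool down with y axis azimuth (deg)
    a=np.radians(yaz);y=np.array([np.cos(a),np.sin(a),0]);z=np.array([0,0,-1.]);return np.c_[np.cross(y,z),y,z]
def rel(pos,M,cur=None):
    o=cur or sensors.get_obs();T=R.from_quat(o['orientation']).as_matrix()
    print('travel',np.round(T.T@(np.array(pos)-o['eef_pos']),4),'ang',np.round(R.from_matrix(T.T@M).as_rotvec(),4))
E
python3 - <<'E'
from h import *
rel((0.544,0.199,0.36),down(37.8)); rel((.171,.549,.36),down(72.6))
E
```

```text
travel [-0.4599 -0.2228 -0.1586] ang [-2.000e-04  1.000e-04  6.083e-01]
travel [ 0.0005  0.     -0.1587] ang [-0.0002  0.      0.0009]
```

Emit:
{"method": "send_rows", "body": {
  "travel": [
    [0, 0, -0.04],
    [0, 0, -0.08],
    [0, 0, -0.12],
    [-0.02, -0.01, -0.159],
    [-0.06, -0.03, -0.159],
    [-0.1, -0.048, -0.159],
    [-0.14, -0.068, -0.159],
    [-0.18, -0.087, -0.159],
    [-0.22, -0.106, -0.159],
    [-0.26, -0.126, -0.159],
    [-0.3, -0.145, -0.159],
    [-0.34, -0.165, -0.159]
  ],
  "angular": [
    [0, 0, 0],
    [0, 0, 0],
    [0, 0, 0.05],
    [0, 0, 0.1],
    [0, 0, 0.2],
    [0, 0, 0.3],
    [0, 0, 0.4],
    [0, 0, 0.5],
    [0, 0, 0.608],
    [0, 0, 0.608],
    [0, 0, 0.608],
    [0, 0, 0.608]
  ],
  "fingers": [0, 0, 0, 0, 0, 0, 0, 0, 0, 0, 0, 0]
}}

```text
clock: 2.45
eef_pos: [0.4306, 0.3047, 0.3606]
orientation: [0.44, 0.898, 0.0, 0.0]
ft_force: [0.8, 0.9, 0.3]
grip_width: 0.0856
```

```bash
python3 - <<'E'
from h import *
o=sensors.get_obs();print(o['eef_pos'],o['ft_force'],o['clock'])
rel((0.544,0.199,0.36),down(37.8))
c=camera_params('wrist');im,D=snapshot('wrist');save('w1.png',im)
for r in nets.tip_of('handle','wrist'): print(r['at'],r['confidence'],atheight(c,r['at'],.28))
from b import cloud
P=cloud('wrist',D)
m=(abs(P[:,2]-.29)<.016)&(abs(P[:,0]-.544)<.05)&(abs(P[:,1]-.199)<.05);print(m.sum(),P[m].mean(0),P[m].min(0),P[m].max(0))
E
```

```text
[0.43055855 0.30474649 0.36058389] [0.8066625  0.93989415 0.2773528 ] 2.45
travel [-0.1531  0.0248  0.0006] ang [0.0004 0.0001 0.0002]<stdin>:8: RuntimeWarning: Mean of empty slice.
  ret = um.true_divide(
Traceback (most recent call last):
ValueError: zero-size array to reduction operation minimum which has no identity
```

View pics/w1.png

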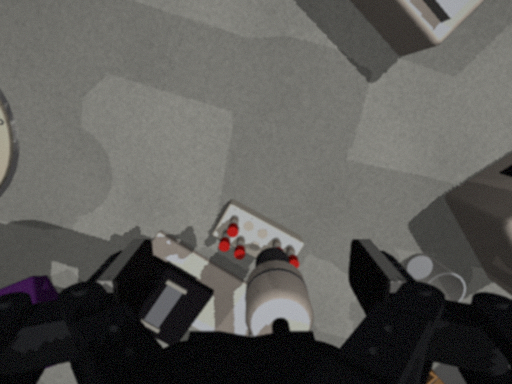

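Emit:
{"method": "send_rows", "body": {
  "travel": [
    [-0.04, 0.006, 0],
    [-0.08, 0.013, 0],
    [-0.12, 0.02, 0],
    [-0.153, 0.025, 0],
    [-0.153, 0.025, 0.01],
    [-0.153, 0.025, 0.03],
    [-0.153, 0.025, 0.05],
    [-0.153, 0.025, 0.065],
    [-0.153, 0.025, 0.08],
    [-0.153, 0.025, 0.093],
    [-0.153, 0.025, 0.094],
    [-0.153, 0.025, 0.094]
  ],
  "angular": [
    [0, 0, 0],
    [0, 0, 0],
    [0, 0, 0],
    [0, 0, 0],
    [0, 0, 0],
    [0, 0, 0],
    [0, 0, 0],
    [0, 0, 0],
    [0, 0, 0],
    [0, 0, 0],
    [0, 0, 0],
    [0, 0, 0]
  ],
  "fingers": [0, 0, 0, 0, 0, 0, 0, 0, 0, 0, 0, 0]
}}

```text
clock: 3.55
eef_pos: [0.5426, 0.2012, 0.2662]
orientation: [0.44, 0.898, -0.0, -0.0]
ft_force: [-0.7, -0.4, 0.7]
grip_width: 0.0854
```

```bash
python3 - <<'E'
from h import *
ims=[]
for n in ['scene','top']:
    im,D=snapshot(n);c=camera_params(n);p=proj(c,[.544,.199,.27])[0].astype(int);u,v=max(p[0],50),max(p[1],50)
    ims.append(cv2.resize(im[v-50:v+50,u-50:u+50],(400,400),interpolation=cv2.INTER_CUBIC))
save('g1.png',np.hstack(ims))
E
```

```text
(no output)
```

View pics/g1.png

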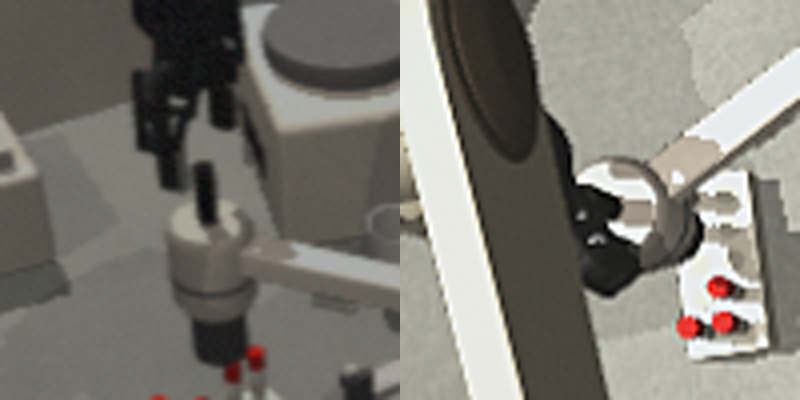

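```bash
python3 - <<'E'
from h import *
for n in ['scene','top']:
    c=camera_params(n);p=proj(c,[.544,.199,.27])[0].astype(int);u,v=max(p[0],50),max(p[1],50)
    t=np.array([.79,.61,0]);b=np.array([.5426,.2012,.279])
    print(n,(proj(c,[b+t*.05,b-t*.05,[.544,.199,.305],[.544,.199,.255]])-[u-50,v-50])*4)
    im,D=snapshot(n); save('z_%s.png'%n,im)
    for px in ([172,180],[225,122],[203,170]):
        q=[px[0]/4+u-50,px[1]/4+v-50]; 
        if n=='scene':print(px,world(c,q,dep(D,q,1)))
    for r in nets.tip_of('handle',n): print(r, (np.array(r['at'])-[u-50,v-50])*4)
E
```

```text
scene [[225.15027825 159.05177368]
 [172.49690273 227.30903684]
 [199.47368843 164.26621245]
 [205.09125511 218.85280257]]
[172, 180] [0.50432099 0.16375392 0.32438643]
[225, 122] [0.58011788 0.22205964 0.31816101]
[203, 170] [0.54577757 0.19748069 0.30012036]
{'at': [204.1, 90.2], 'confidence': 0.67} [204.4 176.8]
top [[148.28044509 142.78141602]
 [241.97630196 265.94089603]
 [183.94264474 195.87490962]
 [211.08053635 206.93784586]]
{'at': [110.0, 182.7], 'confidence': 0.56} [200.  202.8]
```

```bash
python3 - <<'E'
from h import *
o=sensors.get_obs();print(o['eef_pos'],o['q'],o['clock'],o['ft_force'])
im,D=snapshot('scene');save('s3.png',cv2.resize(im[40:140,150:270],(800,667),interpolation=cv2.INTER_CUBIC)[:600])
from b import cloud
P=cloud('scene',D)
m=(abs(P[:,0]-.544)<.08)&(abs(P[:,1]-.199)<.08)&(P[:,2]>.26)&(P[:,2]<.45)
for z in np.arange(.26,.45,.01):
    k=m&(abs(P[:,2]-z)<.005);print(round(z,3),k.sum(),np.round(P[k].min(0)[:2],3) if k.any() else '',np.round(P[k].max(0)[:2],3) if k.any() else '')
E
```

```text
[0.54318478 0.20102681 0.26710567] [ 2.21508372e-01  1.45839055e-01  1.31175493e+00 -6.65342794e-05
  1.68305624e+00 -4.38554320e-01] 3.85 [-0.48714555 -0.07814856 -0.23338854]
0.26 9 [0.539 0.192] [0.553 0.205]
0.27 17 [0.54  0.192] [0.554 0.206]
0.28 12 [0.54  0.192] [0.556 0.205]
0.29 18 [0.539 0.192] [0.552 0.205]
0.3 24 [0.54  0.193] [0.556 0.21 ]
0.31 12 [0.5   0.164] [0.584 0.233]
0.32 34 [0.498 0.159] [0.588 0.233]
0.33 48 [0.498 0.159] [0.59  0.234]
0.34 43 [0.497 0.16 ] [0.59  0.236]
0.35 32 [0.503 0.159] [0.595 0.235]
0.36 51 [0.479 0.145] [0.607 0.233]
0.37 74 [0.48  0.145] [0.607 0.242]
0.38 83 [0.482 0.145] [0.609 0.235]
0.39 75 [0.484 0.145] [0.608 0.233]
0.4 95 [0.483 0.145] [0.605 0.232]
0.41 102 [0.484 0.145] [0.606 0.231]
0.42 39 [0.486 0.15 ] [0.544 0.187]
0.43 71 [0.507 0.161] [0.572 0.21 ]
0.44 91 [0.507 0.16 ] [0.575 0.207]
```

View pics/s3.png

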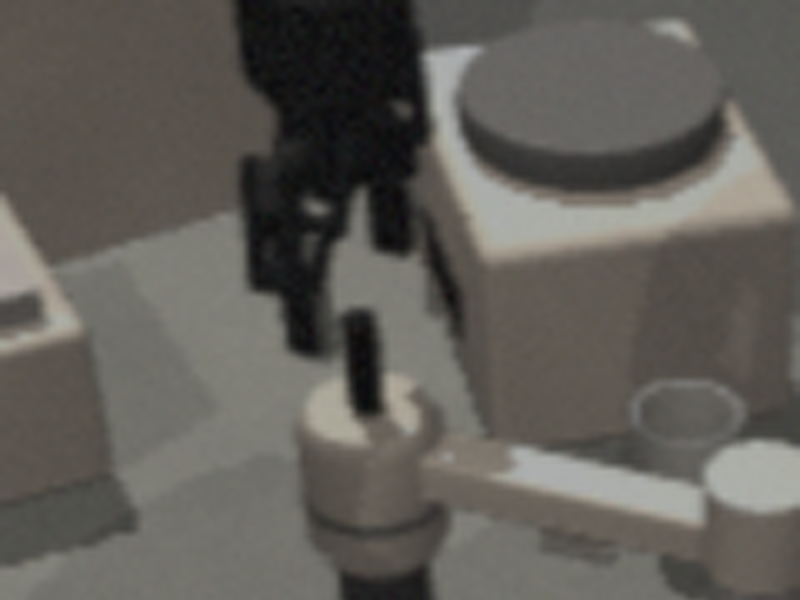

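```bash
python3 - <<'E'
from h import *
from b import cloud
z=np.load('scene0.npz');P=cloud('scene',z['D'])
m=(abs(P[:,0]-.171)<.09)&(abs(P[:,1]-.549)<.09)
for h in np.arange(.19,.34,.01):
    k=m&(abs(P[:,2]-h)<.005);print(round(h,3),k.sum(),np.round(P[k].min(0)[:2],3) if k.any() else '',np.round(P[k].max(0)[:2],3) if k.any() else '')
c=camera_params('wrist');o=sensors.get_obs();T=R.from_quat(o['orientation']).as_matrix();print(T.T@(np.array(c['position'])-o['eef_pos']))
E
```

```text
0.19 0  
0.2 0  
0.21 0  
0.22 0  
0.23 0  
0.24 1 [0.179 0.596] [0.179 0.596]
0.25 30 [0.149 0.494] [0.197 0.595]
0.26 32 [0.15 0.49] [0.2   0.592]
0.27 42 [0.15  0.491] [0.199 0.594]
0.28 22 [0.151 0.49 ] [0.197 0.593]
0.29 21 [0.143 0.476] [0.207 0.612]
0.3 55 [0.141 0.471] [0.208 0.614]
0.31 50 [0.142 0.471] [0.207 0.615]
0.32 54 [0.142 0.472] [0.206 0.606]
0.33 60 [0.143 0.474] [0.198 0.558]
0.34 78 [0.144 0.475] [0.198 0.556]
[ 6.38363547e-02  1.49432813e-04 -1.72460074e-01]
```

Emit:
{"method": "send_rows", "body": {
  "travel": [
    [0, 0, 0],
    [0, 0, 0],
    [0, 0, 0],
    [0, 0, 0],
    [0, 0, 0],
    [0, 0, 0]
  ],
  "angular": [
    [0, 0, 0],
    [0, 0, 0],
    [0, 0, 0],
    [0, 0, 0],
    [0, 0, 0],
    [0, 0, 0]
  ],
  "fingers": [140, 140, 140, 140, 140, 140],
  "newtons": 20
}}

```text
clock: 4.4
eef_pos: [0.543, 0.2009, 0.2664]
orientation: [0.44, 0.898, -0.0, 0.0]
ft_force: [-0.8, -0.5, -0.4]
grip_width: 0.0387
```

```bash
cat > tips.py <<'E'
from h import *
from b import cloud
o=sensors.get_obs();x,y,zz=o['eef_pos'];print(o['eef_pos'],o['grip_width'],o['ft_force'],o['clock'])
im,D=snapshot('scene');P=cloud('scene',D)
m=(abs(P[:,0]-x)<.08)&(abs(P[:,1]-y)<.08)&(im.reshape(-1,3).max(1)<70)
for h in np.arange(zz-.005,zz+.07,.005):
    k=m&(abs(P[:,2]-h)<.0025);print(round(h,3),k.sum(),np.round(P[k].min(0)[:2],3) if k.any() else '',np.round(P[k].max(0)[:2],3) if k.any() else '')
E
python3 tips.py
```

```text
[0.54301213 0.20090973 0.26639046] 0.038656075000466264 [-0.81639516 -0.52877156 -0.36173306] 4.4
0.261 6 [0.54 0.19] [0.548 0.207]
0.266 5 [0.539 0.195] [0.549 0.203]
0.271 8 [0.539 0.192] [0.549 0.202]
0.276 6 [0.541 0.194] [0.552 0.204]
0.281 6 [0.54  0.193] [0.551 0.202]
0.286 5 [0.542 0.194] [0.551 0.197]
0.291 4 [0.545 0.193] [0.55  0.195]
0.296 4 [0.545 0.192] [0.55  0.197]
0.301 19 [0.521 0.178] [0.566 0.221]
0.306 11 [0.519 0.173] [0.566 0.221]
0.311 19 [0.516 0.173] [0.567 0.218]
0.316 17 [0.517 0.174] [0.566 0.219]
0.321 21 [0.515 0.175] [0.567 0.217]
0.326 19 [0.515 0.176] [0.567 0.218]
0.331 19 [0.515 0.173] [0.565 0.218]
0.336 13 [0.517 0.174] [0.57  0.213]
```

```bash
python3 - <<'E'
from h import *
from b import cloud
o=sensors.get_obs();T=R.from_quat(o['orientation']).as_matrix()
im,D=snapshot('wrist');P=(cloud('wrist',D)-o['eef_pos'])@T
v=(im.reshape(-1,3).max(1)<60)&(abs(P[:,0])<.05)&(abs(P[:,1])<.08)&(P[:,2]<.0)
for h in np.arange(-.1,.01,.006):
    k=v&(abs(P[:,2]-h)<.003);print(round(h,3),k.sum(),np.round(P[k].min(0),3) if k.any() else '',np.round(P[k].max(0),3) if k.any() else '')
save('w2.png',im)
E
```

```text
-0.1 4107 [-0.013 -0.059 -0.103] [ 0.017  0.06  -0.097]
-0.094 3136 [-0.014 -0.057 -0.097] [ 0.016  0.056 -0.091]
-0.088 6273 [-0.014 -0.054 -0.091] [ 0.013  0.054 -0.085]
-0.082 2638 [-0.014 -0.053 -0.085] [ 0.013  0.053 -0.079]
-0.076 1172 [ 0.002 -0.05  -0.079] [ 0.013  0.049 -0.073]
-0.07 822 [-0.012 -0.037 -0.073] [ 0.011  0.037 -0.067]
-0.064 378 [-0.012 -0.032 -0.067] [ 0.01   0.032 -0.061]
-0.058 454 [-0.011 -0.032 -0.061] [ 0.01   0.033 -0.055]
-0.052 424 [-0.01  -0.033 -0.055] [ 0.01   0.033 -0.049]
-0.046 357 [-0.01  -0.032 -0.049] [ 0.01   0.032 -0.043]
-0.04 266 [-0.01  -0.032 -0.043] [ 0.01   0.032 -0.037]
-0.034 1016 [-0.008 -0.02  -0.037] [ 0.01   0.02  -0.031]
-0.028 153 [ 0.001 -0.004 -0.031] [ 0.009  0.011 -0.025]
-0.022 131 [ 0.    -0.004 -0.025] [ 0.009  0.011 -0.019]
-0.016 123 [ 0.    -0.004 -0.019] [ 0.009  0.011 -0.013]
-0.01 108 [ 0.001 -0.004 -0.013] [ 0.009  0.011 -0.007]
-0.004 95 [ 0.001 -0.004 -0.007] [ 0.009  0.011 -0.001]
0.002 18 [ 0.    -0.004 -0.001] [ 0.009  0.011 -0.   ]
0.008 0
```

View pics/w2.png

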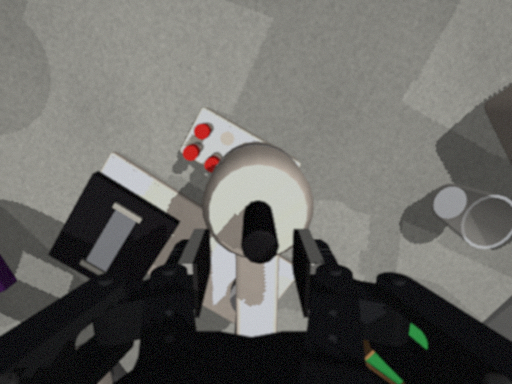

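Emit:
{"method": "send_rows", "body": {
  "travel": [
    [0, 0.003, 0.005],
    [0, 0.003, 0.012],
    [0, 0.003, 0.018],
    [0, 0.003, 0.024],
    [0, 0.003, 0.028],
    [0, 0.003, 0.03],
    [0, 0.003, 0.03]
  ],
  "angular": [
    [0, 0, 0],
    [0, 0, 0],
    [0, 0, 0],
    [0, 0, 0],
    [0, 0, 0],
    [0, 0, 0],
    [0, 0, 0]
  ],
  "fingers": [140, 140, 140, 140, 140, 140, 140]
}}

```text
clock: 5.08
eef_pos: [0.5452, 0.2027, 0.2358]
orientation: [0.44, 0.898, -0.0, -0.0]
ft_force: [0.3, 0.4, -0.0]
grip_width: 0.0387
```

```bash
python3 tips.py; python3 - <<'E'
from h import *
im,D=snapshot('scene');save('s4.png',cv2.resize(im[60:130,160:260],(800,560),interpolation=cv2.INTER_CUBIC)[:600])
E
```

```text
[0.54519692 0.20269327 0.23580995] 0.03865491025220718 [ 0.32732748  0.40519888 -0.03944909] 5.0833
0.231 0  
0.236 0  
0.241 0  
0.246 0  
0.251 1 [0.545 0.196] [0.545 0.196]
0.256 5 [0.541 0.194] [0.552 0.197]
0.261 3 [0.548 0.194] [0.554 0.198]
0.266 1 [0.533 0.184] [0.533 0.184]
0.271 9 [0.545 0.191] [0.567 0.214]
0.276 14 [0.521 0.176] [0.569 0.214]
0.281 17 [0.522 0.175] [0.57  0.213]
0.286 17 [0.517 0.176] [0.568 0.214]
0.291 19 [0.517 0.176] [0.569 0.212]
0.296 20 [0.518 0.178] [0.571 0.215]
0.301 15 [0.52  0.175] [0.567 0.215]
```

View pics/s4.png

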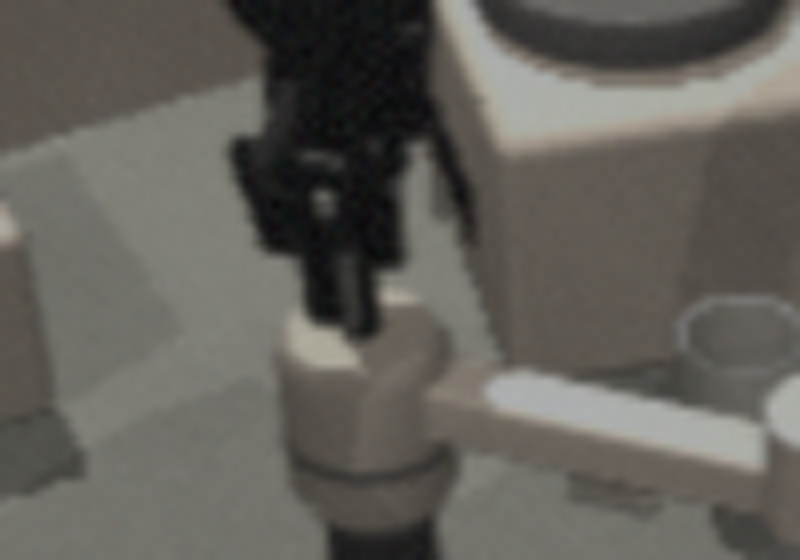

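```bash
cat > arc.py <<'E'
from h import *
import sys
H=np.array([.666,.042]);HOME=183.7
def pose(phi,z):
    a=np.radians(HOME)-phi;p=H+.2*np.array([np.cos(a),np.sin(a)]);return np.r_[p,z],down(np.degrees(a)-90)
def rows(phis,z):
    o=sensors.get_obs();T=R.from_quat(o['orientation']).as_matrix();a=[];b=[]
    for f in phis:
        p,M=pose(f,z);a.append(np.round(T.T@(p-o['eef_pos']),3).tolist());b.append([0,0,round(float(R.from_matrix(T.T@M).as_rotvec()[2]),3)])
    print(a);print(b)
if __name__=='__main__':
    print(sensors.get_obs()['clock']);rows(np.linspace(float(sys.argv[1]),float(sys.argv[2]),int(sys.argv[3])),float(sys.argv[4]))
E
python3 arc.py 0.975 0.25 12 .236
```

```text
5.1833
[[-0.001, -0.003, 0.001], [-0.001, -0.017, 0.001], [-0.003, -0.03, 0.001], [-0.005, -0.043, 0.001], [-0.008, -0.056, 0.001], [-0.012, -0.068, 0.001], [-0.016, -0.08, 0.001], [-0.022, -0.092, 0.001], [-0.028, -0.104, 0.001], [-0.035, -0.115, 0.001], [-0.043, -0.126, 0.001], [-0.051, -0.136, 0.001]]
[[0, 0, -0.0], [0, 0, -0.066], [0, 0, -0.132], [0, 0, -0.198], [0, 0, -0.264], [0, 0, -0.33], [0, 0, -0.396], [0, 0, -0.462], [0, 0, -0.528], [0, 0, -0.594], [0, 0, -0.659], [0, 0, -0.725]]
```

Emit:
{"method": "send_rows", "body": {
  "travel": [
    [0, 0, 0],
    [-0.001, -0.01, 0],
    [-0.002, -0.022, 0],
    [-0.004, -0.036, 0],
    [-0.007, -0.05, 0],
    [-0.011, -0.064, 0],
    [-0.016, -0.079, 0],
    [-0.022, -0.092, 0],
    [-0.028, -0.104, 0],
    [-0.035, -0.115, 0],
    [-0.043, -0.126, 0],
    [-0.051, -0.136, 0]
  ],
  "angular": [
    [0, 0, 0],
    [0, 0, -0.04],
    [0, 0, -0.1],
    [0, 0, -0.16],
    [0, 0, -0.23],
    [0, 0, -0.31],
    [0, 0, -0.39],
    [0, 0, -0.462],
    [0, 0, -0.528],
    [0, 0, -0.594],
    [0, 0, -0.659],
    [0, 0, -0.725]
  ],
  "fingers": [184, 184, 184, 184, 184, 184, 184, 184, 184, 184, 184, 184]
}}

```text
clock: 6.18
eef_pos: [0.4691, 0.0787, 0.2369]
orientation: [0.091, 0.996, 0.0, 0.001]
ft_force: [1.6, 1.8, -0.3]
grip_width: 0.024
```

```bash
python3 arc.py 0.22 -0.02 12 .236
```

```text
6.1833
[[-0.0, -0.006, 0.001], [-0.0, -0.01, 0.001], [-0.001, -0.014, 0.001], [-0.001, -0.019, 0.001], [-0.002, -0.023, 0.001], [-0.002, -0.027, 0.001], [-0.003, -0.032, 0.001], [-0.003, -0.036, 0.001], [-0.004, -0.04, 0.001], [-0.005, -0.045, 0.001], [-0.006, -0.049, 0.001], [-0.007, -0.053, 0.001]]
[[0, 0, -0.027], [0, 0, -0.049], [0, 0, -0.071], [0, 0, -0.092], [0, 0, -0.114], [0, 0, -0.136], [0, 0, -0.158], [0, 0, -0.18], [0, 0, -0.202], [0, 0, -0.223], [0, 0, -0.245], [0, 0, -0.267]]
```

Emit:
{"method": "send_rows", "body": {
  "travel": [
    [0, -0.006, 0],
    [0, -0.01, 0],
    [-0.001, -0.014, 0],
    [-0.001, -0.019, 0],
    [-0.002, -0.023, 0],
    [-0.002, -0.027, 0],
    [-0.003, -0.032, 0],
    [-0.003, -0.036, 0],
    [-0.004, -0.04, 0],
    [-0.005, -0.045, 0],
    [-0.005, -0.048, 0],
    [-0.005, -0.048, 0]
  ],
  "angular": [
    [0, 0, -0.027],
    [0, 0, -0.049],
    [0, 0, -0.071],
    [0, 0, -0.092],
    [0, 0, -0.114],
    [0, 0, -0.136],
    [0, 0, -0.158],
    [0, 0, -0.18],
    [0, 0, -0.202],
    [0, 0, -0.223],
    [0, 0, -0.235],
    [0, 0, -0.235]
  ],
  "fingers": [184, 184, 184, 184, 184, 184, 184, 184, 184, 184, 184, 184]
}}

```text
clock: 7.18
eef_pos: [0.4653, 0.0306, 0.2367]
orientation: [-0.025, 1.0, -0.0, 0.0]
ft_force: [-1.1, -0.0, 0.4]
grip_width: 0.0233
```

```bash
cat > look.py <<'E'
from h import *
from b import cloud
import sys
o=sensors.get_obs();print(o['clock'],o['eef_pos'],o['ft_force'],o['moment'],o['grip_width'])
im,D=snapshot('scene');P=cloud('scene',D);save('sc_%s.png'%sys.argv[1],im)
im2,D2=snapshot('top');P2=cloud('top',D2);save('tp_%s.png'%sys.argv[1],im2)
for Q in (P,P2):
    m=(abs(Q[:,0]-.467)<.06)&(abs(Q[:,1]-.04)<.07)&(Q[:,2]>.249)&(Q[:,2]<.258);print(m.sum(),Q[m].mean(0),Q[m].min(0),Q[m].max(0))
    # arm top strip direction
    m=(Q[:,0]>.53)&(Q[:,0]<.63)&(abs(Q[:,1]-.04)<.1)&(Q[:,2]>.225)&(Q[:,2]<.262)
    if m.sum()>10:
        q=Q[m];top=q[q[:,2]>np.percentile(q[:,2],50)];s=np.polyfit(top[:,0],top[:,1],1);print('arm',m.sum(),s,np.degrees(np.arctan(s[0])),np.polyval(s,.666), np.median(top[:,2]))
E
python3 look.py a
```

```text
7.1833 [0.46528149 0.03059296 0.23668629] [-1.13068474 -0.0337249   0.41946544] [ 0.00457917 -0.03259726 -0.00681694] 0.0232620454386022
184 [0.46504875 0.02513316 0.25153773] [ 0.43748588 -0.00208106  0.2490314 ] [0.49886541 0.05966001 0.25505861]
arm 289 [ 0.06977915 -0.00352059] 3.9915805568413383 0.04295231782876801 0.23976786507926845look.py:8: RuntimeWarning: Mean of empty slice.
  m=(abs(Q[:,0]-.467)<.06)&(abs(Q[:,1]-.04)<.07)&(Q[:,2]>.249)&(Q[:,2]<.258);print(m.sum(),Q[m].mean(0),Q[m].min(0),Q[m].max(0))
  ret = um.true_divide(
Traceback (most recent call last):
  File "look.py", line 8, in <module>
    m=(abs(Q[:,0]-.467)<.06)&(abs(Q[:,1]-.04)<.07)&(Q[:,2]>.249)&(Q[:,2]<.258);print(m.sum(),Q[m].mean(0),Q[m].min(0),Q[m].max(0))
                                                                                                          ~~~~~~~~^^^
ValueError: zero-size array to reduction operation minimum which has no identity
```

Emit:
{"method": "send_rows", "body": {
  "travel": [
    [0, -0.001, 0],
    [0, -0.002, 0],
    [0, -0.003, 0],
    [0, -0.004, 0],
    [0, -0.005, 0],
    [0, -0.005, 0]
  ],
  "angular": [
    [0, 0, 0],
    [0, 0, 0],
    [0, 0, 0],
    [0, 0, 0],
    [0, 0, 0],
    [0, 0, 0]
  ],
  "fingers": [184, 184, 184, 184, 184, 184]
}}

```text
clock: 7.78
eef_pos: [0.4653, 0.0288, 0.2364]
orientation: [-0.026, 1.0, 0.003, -0.0]
ft_force: [-1.4, 26.8, 2.0]
grip_width: 0.0239
```

Emit:
{"method": "send_rows", "body": {
  "travel": [
    [0, 0.003, 0],
    [0, 0.005, 0],
    [0, 0.005, 0],
    [0, 0.005, 0],
    [0, 0.005, 0],
    [0, 0.005, 0],
    [0, 0.005, -0.03],
    [0, 0.005, -0.06],
    [0, 0.005, -0.09],
    [0, 0.005, -0.12],
    [0, -0.02, -0.14],
    [0, -0.05, -0.14]
  ],
  "angular": [
    [0, 0, 0],
    [0, 0, 0],
    [0, 0, 0],
    [0, 0, 0],
    [0, 0, 0],
    [0, 0, 0],
    [0, 0, 0],
    [0, 0, 0],
    [0, 0, 0],
    [0, 0, 0],
    [0, 0, 0],
    [0, 0, 0]
  ],
  "fingers": [184, 100, 0, 0, 0, 0, 0, 0, 0, 0, 0, 0]
}}

```text
clock: 8.78
eef_pos: [0.4685, -0.0238, 0.3808]
orientation: [-0.026, 1.0, -0.001, 0.003]
ft_force: [1.4, 0.1, 0.4]
grip_width: 0.0856
```

```bash
python3 look.py b
```

```text
8.7833 [ 0.4684791  -0.02376484  0.38078813] [1.38021923 0.09004248 0.39176963] [ 0.01051854  0.04021189 -0.00824367] 0.08557712117265795
200 [0.46784074 0.02509483 0.25180611] [ 0.4375693  -0.00110214  0.24909445] [0.49959371 0.05953665 0.25789004]
arm 293 [ 0.07304983 -0.00611199] 4.178025811860637 0.0425392013948337 0.2398225933801293look.py:8: RuntimeWarning: Mean of empty slice.
  m=(abs(Q[:,0]-.467)<.06)&(abs(Q[:,1]-.04)<.07)&(Q[:,2]>.249)&(Q[:,2]<.258);print(m.sum(),Q[m].mean(0),Q[m].min(0),Q[m].max(0))
  ret = um.true_divide(
Traceback (most recent call last):
  File "look.py", line 8, in <module>
    m=(abs(Q[:,0]-.467)<.06)&(abs(Q[:,1]-.04)<.07)&(Q[:,2]>.249)&(Q[:,2]<.258);print(m.sum(),Q[m].mean(0),Q[m].min(0),Q[m].max(0))
                                                                                                          ~~~~~~~~^^^
ValueError: zero-size array to reduction operation minimum which has no identity
```

View pics/sc_b.png

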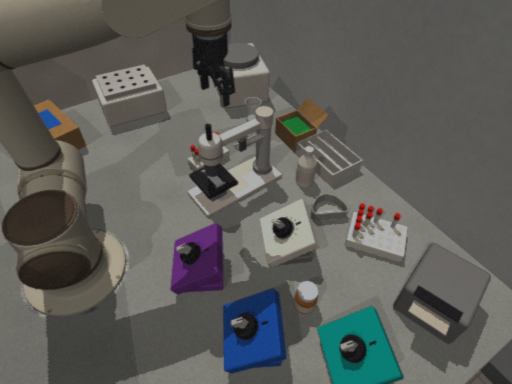

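```bash
cat > ctl.py <<'E'
from h import *
AZ=np.radians(-25.7);S=np.radians(32)
def frame(az=AZ,s=S):
    n=np.array([-np.sin(s)*np.cos(az),-np.sin(s)*np.sin(az),np.cos(s)])
    u=np.array([np.cos(s)*np.cos(az),np.cos(s)*np.sin(az),np.sin(s)])
    return n,u
n,u=frame()
FOOT=np.array([.538,-.255,.085])
def tool(alpha): # alpha: clockwise turn from x=-u
    x=-u;z=-n;M=np.c_[x,np.cross(z,x),z];return M@R.from_rotvec([0,0,alpha]).as_matrix()
E
python3 - <<'E'
from ctl import *
rel(FOOT+.1*n,tool(0)); print(FOOT+.1*n)
E
```

```text
travel [-0.0122 -0.2057  0.2073] ang [ 0.1372 -0.546   0.4823]
[ 0.49025019 -0.23201957  0.16980481]
```

Emit:
{"method": "send_rows", "body": {
  "travel": [
    [0, -0.035, 0],
    [0, -0.07, 0.01],
    [-0.005, -0.105, 0.03],
    [-0.01, -0.14, 0.06],
    [-0.012, -0.175, 0.09],
    [-0.012, -0.206, 0.12],
    [-0.012, -0.206, 0.15],
    [-0.012, -0.206, 0.175],
    [-0.012, -0.206, 0.195],
    [-0.012, -0.206, 0.207],
    [-0.012, -0.206, 0.207],
    [-0.012, -0.206, 0.207]
  ],
  "angular": [
    [0.02, -0.08, 0.07],
    [0.04, -0.16, 0.14],
    [0.06, -0.24, 0.21],
    [0.08, -0.32, 0.28],
    [0.1, -0.4, 0.35],
    [0.12, -0.48, 0.42],
    [0.137, -0.546, 0.482],
    [0.137, -0.546, 0.482],
    [0.137, -0.546, 0.482],
    [0.137, -0.546, 0.482],
    [0.137, -0.546, 0.482],
    [0.137, -0.546, 0.482]
  ],
  "fingers": [0, 0, 0, 0, 0, 0, 0, 0, 0, 0, 0, 0]
}}

```text
clock: 9.88
eef_pos: [0.49, -0.2289, 0.1693]
orientation: [0.213, 0.938, -0.06, 0.268]
ft_force: [0.1, -0.1, 1.0]
grip_width: 0.0853
```

```bash
cat > pan.py <<'E'
from ctl import *
from b import cloud
import sys
o=sensors.get_obs();print(o['clock'],o['eef_pos'],np.round(o['q'],2),o['ft_force'])
c=camera_params('wrist');im,D=snapshot('wrist');save('w_%s.png'%sys.argv[1],im);np.savez('w_%s.npz'%sys.argv[1],im=im,D=D)
P=cloud('wrist',D);C=im.reshape(-1,3).astype(int)
rel(FOOT+.1*n,tool(0))
h=(P-FOOT)@n;w=(C.min(1)>110)&(abs(h)<.02)&(np.linalg.norm(P-FOOT,axis=1)<.13)&(np.linalg.norm(P-FOOT,axis=1)>.032)
q=P[w]
for k in range(5):
    cc=q.mean(0);nn=np.linalg.svd(q-cc,full_matrices=False)[2][2];nn*=np.sign(nn[2]);e=abs((q-cc)@nn);q=q[e<.004]
print('plane',len(q),nn,'slope',np.degrees(np.arccos(nn[2])),'az',np.degrees(np.arctan2(-nn[1],-nn[0])),'off',(FOOT-cc)@nn)
hh=(P-cc)@nn
uu=np.array([0,0,1])-nn*nn[2];uu/=np.linalg.norm(uu);rr=np.cross(uu,nn)
X=np.c_[(P-FOOT)@rr,(P-FOOT)@uu,hh]
np.savez('X.npz',X=X)
for lo,hi in [(.022,.028),(.048,.056)]:
    k=(hh>lo)&(hh<hi)&(np.abs(X[:,0])<.04)&(abs(X[:,1])<.045);Y=X[k];print(lo,k.sum(),Y.mean(0),cv2.minEnclosingCircle(Y[:,:2].astype(np.float32)*1000),np.percentile(Y,[1,99],axis=0).round(4).tolist())
    if lo>.04: print(cv2.minAreaRect(Y[:,:2].astype(np.float32)*1000))
k=(C.max(1)<70)&(abs(hh)<.008)&(abs(X[:,0])<.02)&(X[:,1]>.03)&(X[:,1]<.06);Y=X[k];print('rib',k.sum(),Y.mean(0) if k.sum() else '',cv2.minAreaRect(Y[:,:2].astype(np.float32)*1000) if k.sum() else '')
for nm in ['knob_top','knob_foot','index','fine_nose']:
    for r in nets.tip_of(nm,'wrist'):
        p=np.array(r['at']);Q=world(c,p,dep(D,p));print(nm,p,round(r['confidence'],2),np.round([(Q-FOOT)@rr,(Q-FOOT)@uu,(Q-cc)@nn],4))
E
python3 pan.py c
```

```text
9.8833 [ 0.48998219 -0.22890055  0.16933077] [-0.65 -0.29  2.02  0.14  0.87 -1.84] [ 0.06127391 -0.11410165  1.02796893]
travel [-0.0007 -0.0026  0.001 ] ang [ 0.0023 -0.0004  0.0022]
plane 24354 [-0.47844034  0.23031247  0.84737891] slope 32.072281113881914 az -25.705316916127877 off 0.0020208669709086157
0.022 2824 [-0.00308262  0.0015304   0.02489487] ((-2.9271492958068848, 4.719038963317871), 29.01057243347168) [[-0.0295, -0.0225, 0.0225], [0.0234, 0.0308, 0.0266]]
0.048 720 [-0.00317031  0.00360135  0.05185577] ((-2.2948482036590576, 4.5871405601501465), 16.973201751708984) [[-0.0157, -0.0099, 0.0488], [0.0092, 0.0171, 0.0536]]
((-2.61928129196167, 5.078474998474121), (33.63100051879883, 12.513457298278809), 48.32611083984375)
rib 47 [-0.00250371  0.0484595   0.00311773] ((-2.8714938163757324, 48.202415466308594), (2.6785295009613037, 13.766373634338379), 0.07408006489276886)
knob_top [250.  203.9] 0.85 [-0.0016  0.0034  0.0516]
knob_foot [249.6 187.2] 0.91 [-0.0013 -0.0037  0.0312]
knob_foot [231.8 221.1] 0.57 [ 0.0147  0.0354 -0.0002]
index [252.2 234.7] 0.6 [-0.0036  0.0474  0.0022]
fine_nose [232.9 220.6] 0.73 [0.0125 0.0272 0.021 ]
```

View pics/w_c.png

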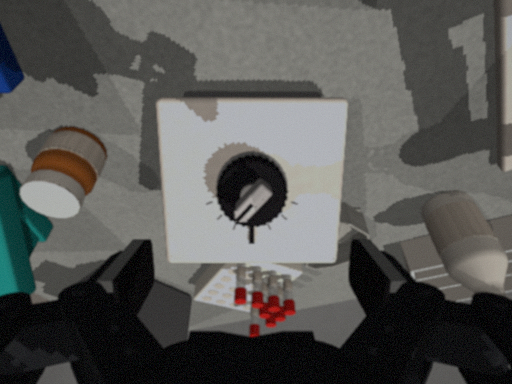

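```bash
cat >> ctl.py <<'E'
AX=np.radians(-25.7)
r=np.cross(u,n)
FOOT=FOOT-.0029*r+.0043*u-.002*n
E
python3 - <<'E'
from ctl import *
print(FOOT);rel(FOOT+.06*n,tool(0));rel(FOOT-.027*n,tool(0))
E
```

```text
[ 0.54349848 -0.25442787  0.08558256]
travel [-0.0048  0.0002  0.0431] ang [0.0022 0.0001 0.0024]
travel [-0.0048  0.      0.1301] ang [0.0022 0.0001 0.0024]
```

Emit:
{"method": "send_rows", "body": {
  "travel": [
    [-0.002, 0, 0.01],
    [-0.005, 0, 0.03],
    [-0.005, 0, 0.05],
    [-0.005, 0, 0.065],
    [-0.005, 0, 0.07],
    [-0.005, 0, 0.07]
  ],
  "angular": [
    [0.002, 0, 0.002],
    [0.002, 0, 0.002],
    [0.002, 0, 0.002],
    [0.002, 0, 0.002],
    [0.002, 0, 0.002],
    [0.002, 0, 0.002]
  ],
  "fingers": [0, 0, 0, 0, 0, 0]
}}

```text
clock: 10.63
eef_pos: [0.5274, -0.2467, 0.1111]
orientation: [0.214, 0.938, -0.061, 0.267]
ft_force: [-0.1, -0.4, -0.6]
grip_width: 0.0854
```

```bash
python3 - <<'E'
from ctl import *
from b import cloud
rel(FOOT-.027*n,tool(0))
o=sensors.get_obs();T=R.from_quat(o['orientation']).as_matrix()
im,D=snapshot('wrist');save('w_d.png',im);P=cloud('wrist',D)
X=np.c_[(P-FOOT)@r,(P-FOOT)@u,(P-FOOT)@n]
print(((o['eef_pos']-FOOT)@r,(o['eef_pos']-FOOT)@u,(o['eef_pos']-FOOT)@n))
for lo,hi in [(.022,.028),(.048,.056)]:
    k=(X[:,2]>lo)&(X[:,2]<hi)&(np.hypot(X[:,0],X[:,1])<.034);Y=X[k];print(k.sum(),Y.mean(0),cv2.minEnclosingCircle(Y[:,:2].astype(np.float32)*1000),cv2.minAreaRect(Y[:,:2].astype(np.float32)*1000))
Q=(P-o['eef_pos'])@T
v=(im.reshape(-1,3).max(1)<60)&(abs(Q[:,0])<.015)&(abs(Q[:,1])<.07)&(Q[:,2]<-.03)
for h in np.arange(-.06,-.03,.004):
    for s in (1,-1):
        k=v&(abs(Q[:,2]-h)<.002)&(Q[:,1]*s>.035);print(round(h,3),s,k.sum(),np.round(Q[k].min(0),3) if k.any() else '',np.round(Q[k].max(0),3) if k.any() else '')
# stage height, scene
im,D=snapshot('scene');P=cloud('scene',D)
k=(P[:,0]>.415)&(P[:,0]<.52)&(P[:,1]>-.03)&(P[:,1]<.085)&(P[:,2]>.07)&(P[:,2]<.125);print('stage',k.sum(),np.percentile(P[k][:,2],[10,50,90]))
E
```

```text
travel [-0.0019 -0.      0.0581] ang [ 0.0007 -0.0036  0.    ]
(np.float64(1.2146335151300388e-05), np.float64(-0.001687273738874989), np.float64(0.031094156527935554))
4943 [ 1.01383890e-05 -4.68035787e-03  2.52467466e-02] ((0.023780042305588722, -0.06444821506738663), 29.031789779663086) ((-0.2792854309082031, -0.5241508483886719), (56.608985900878906, 57.62879943847656), 69.80474853515625)
1471 [-0.00026247 -0.00129482  0.05216892] ((0.5750854015350342, 0.15883049368858337), 17.148582458496094) ((0.4510483741760254, 0.35343170166015625), (34.12308883666992, 12.300942420959473), 47.689422607421875)
-0.06 1 313 [-0.012  0.041 -0.062] [ 0.01   0.056 -0.058]
-0.06 -1 320 [-0.012 -0.057 -0.062] [ 0.01  -0.043 -0.058]
-0.056 1 284 [-0.012  0.042 -0.058] [ 0.01   0.056 -0.054]
-0.056 -1 272 [-0.012 -0.057 -0.058] [ 0.01  -0.043 -0.054]
-0.052 1 251 [-0.012  0.042 -0.054] [ 0.01   0.055 -0.05 ]
-0.052 -1 232 [-0.012 -0.056 -0.054] [ 0.01  -0.043 -0.05 ]
-0.048 1 174 [-0.011  0.042 -0.05 ] [ 0.01   0.054 -0.046]
-0.048 -1 185 [-0.012 -0.049 -0.05 ] [ 0.01  -0.043 -0.046]
-0.044 1 34 [-0.01   0.042 -0.046] [ 0.007  0.042 -0.044]
-0.044 -1 35 [-0.01  -0.044 -0.046] [ 0.008 -0.043 -0.044]
-0.04 1 0  
-0.04 -1 0  
-0.036 1 0  
-0.036 -1 0  
-0.032 1 0  
-0.032 -1 0  
stage 68 [0.08196893 0.09126117 0.09411479]
```

View pics/w_d.png

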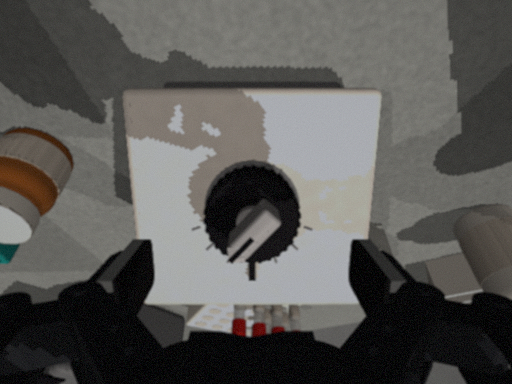

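Emit:
{"method": "send_rows", "body": {
  "travel": [
    [-0.002, 0, 0.015],
    [-0.002, 0, 0.03],
    [-0.002, 0, 0.045],
    [-0.002, 0, 0.055],
    [-0.002, 0, 0.06],
    [-0.002, 0, 0.06],
    [-0.002, 0, 0.06],
    [-0.002, 0, 0.06],
    [-0.002, 0, 0.06],
    [-0.002, 0, 0.06]
  ],
  "angular": [
    [0, -0.003, 0],
    [0, -0.003, 0],
    [0, -0.003, 0],
    [0, -0.003, 0],
    [0, -0.003, 0],
    [0, -0.003, 0],
    [0, -0.003, 0],
    [0, -0.003, 0],
    [0, -0.003, 0],
    [0, -0.003, 0]
  ],
  "fingers": [0, 0, 0, 0, 0, 40, 110, 110, 110, 110],
  "newtons": 30
}}

```text
clock: 11.57
eef_pos: [0.5576, -0.2608, 0.064]
orientation: [0.213, 0.937, -0.061, 0.27]
ft_force: [-1.6, 7.6, 6.1]
grip_width: 0.0545
```

```bash
cat > st.py <<'E'
from ctl import *
o=sensors.get_obs();d=o['eef_pos']-FOOT;M=R.from_quat(o['orientation']).as_matrix()
print(o['clock'],'run',np.round([d@r,d@u,d@n],4),'w',round(o['grip_width'],4),'q',np.round(o['q'],2),'F',np.round(o['ft_force'],1),'Mn',np.round([o['moment']@v for v in(r,u,n)],3))
print('alpha',np.arctan2(-M[:,0]@(-r)*-1, -M[:,0]@u), 'tilt',np.degrees(np.arccos(-M[:,2]@n)))
E
python3 st.py
cat > stage.py <<'E'
from ctl import *
from b import cloud
im,D=snapshot('scene');P=cloud('scene',D);save('stg.png',cv2.resize(im[130:220,160:280],(800,600),interpolation=cv2.INTER_CUBIC))
k=(P[:,0]>.40)&(P[:,0]<.54)&(P[:,1]>-.04)&(P[:,1]<.1)&(P[:,2]>.06)&(P[:,2]<.125)
h,e=np.histogram(P[k][:,2],np.arange(.06,.125,.003));print(dict(zip(e.round(3).tolist(),h.tolist())))
E
python3 stage.py
```

```text
11.5667 run [-0.0003  0.0017 -0.0265] w 0.0545 q [-0.61 -0.    2.01  0.16  0.58 -1.85] F [-1.6  7.6  6.1] Mn [-0.606  1.19   0.07 ]
alpha -0.00032665220918947236 tilt 0.17370729705322005
{0.06: 0, 0.063: 0, 0.066: 0, 0.069: 0, 0.072: 0, 0.075: 0, 0.078: 0, 0.081: 0, 0.084: 0, 0.087: 0, 0.09: 0, 0.093: 0, 0.096: 0, 0.099: 0, 0.102: 0, 0.105: 0, 0.108: 0, 0.111: 0, 0.114: 0, 0.117: 0, 0.12: 0}
```

View pics/stg.png

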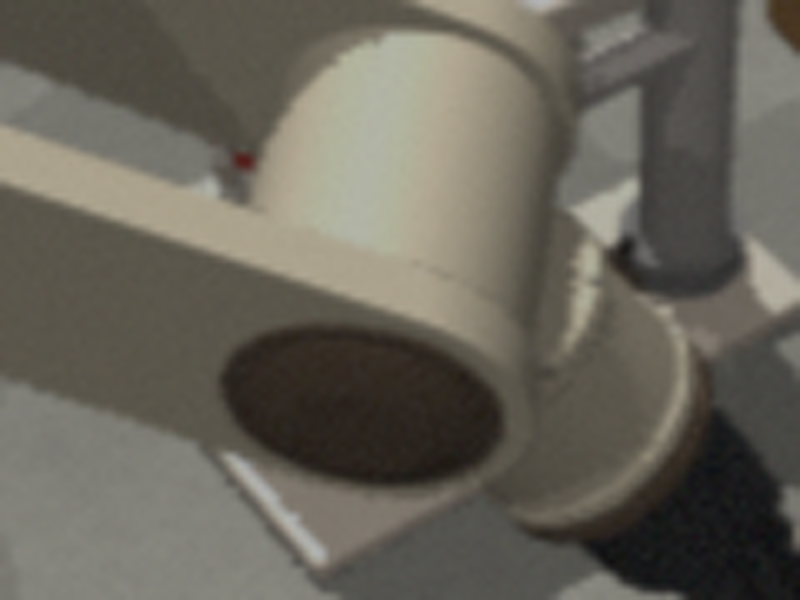

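```bash
python3 - <<'E'
from h import *
from b import cloud
im,D=snapshot('top');P=cloud('top',D).reshape(384,512,3);save('t5.png',cv2.resize(im[80:320,100:400],(750,600),interpolation=cv2.INTER_CUBIC))
E
```

```text
(no output)
```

View pics/t5.png

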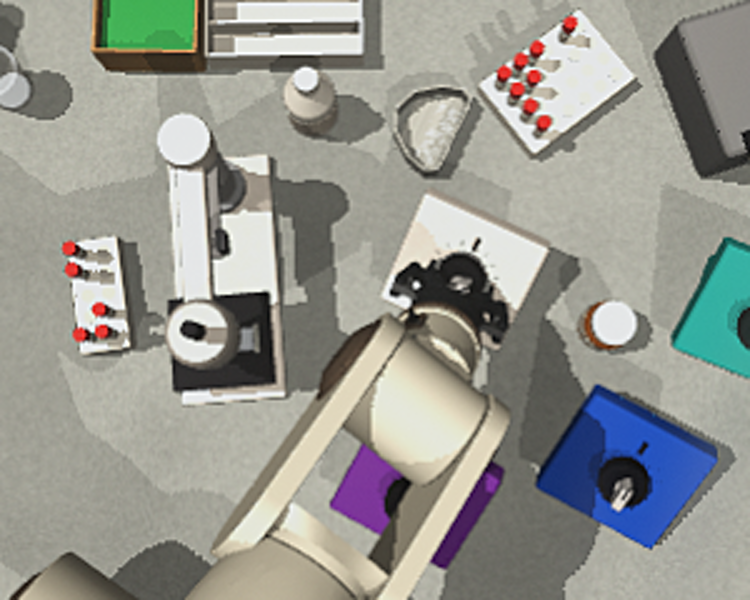

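Emit:
{"method": "send_rows", "body": {
  "travel": [
    [0, 0, 0],
    [0, 0, 0],
    [0, 0, 0],
    [0, 0, 0],
    [0, 0, 0],
    [0, 0, 0],
    [0, 0, 0]
  ],
  "angular": [
    [0, 0, 0.1],
    [0, 0, 0.2],
    [0, 0, 0.3],
    [0, 0, 0.4],
    [0, 0, 0.5],
    [0, 0, 0.6],
    [0, 0, 0.6]
  ],
  "fingers": [110, 110, 110, 110, 110, 110, 110]
}}

```text
clock: 12.25
eef_pos: [0.5566, -0.2621, 0.0637]
orientation: [0.484, 0.83, 0.021, 0.276]
ft_force: [-18.8, -6.1, 6.6]
grip_width: 0.0544
```

```bash
python3 st.py
cat > stage.py <<'E'
from ctl import *
from b import cloud
im,D=snapshot('top');P=cloud('top',D)
k=(P[:,0]>.415)&(P[:,0]<.52)&(P[:,1]>-.027)&(P[:,1]<.085)&(P[:,2]>.06)&(P[:,2]<.13)
print('stage',k.sum(),np.percentile(P[k][:,2],[10,50,90]))
z=np.load('top0.npz');P=cloud('top',z['D']);k2=k&(P[:,2]>.06)&(P[:,2]<.13);print('start',np.percentile(P[k2][:,2],[10,50,90]))
E
python3 stage.py
```

```text
12.25 run [ 0.0012  0.0012 -0.0266] w 0.0544 q [-0.62 -0.    2.01  0.16  0.58 -1.24] F [-18.8  -6.1   6.6] Mn [-1.585 -2.161 -0.07 ]
alpha 0.6062732638139865 tilt 0.14460819749225773
stage 719 [0.09451829 0.0974327  0.10075169]
start [0.08707805 0.09011985 0.09337291]
```

Emit:
{"method": "send_rows", "body": {
  "travel": [
    [0, 0, 0],
    [0, 0, 0],
    [0, 0, 0],
    [0, 0, 0]
  ],
  "angular": [
    [0, 0, 0.08],
    [0, 0, 0.16],
    [0, 0, 0.24],
    [0, 0, 0.24]
  ],
  "fingers": [110, 110, 110, 110]
}}

```text
clock: 12.63
eef_pos: [0.556, -0.2623, 0.0634]
orientation: [0.579, 0.767, 0.053, 0.271]
ft_force: [-26.2, -9.8, 9.0]
grip_width: 0.0546
```

```bash
python3 st.py;python3 stage.py
```

```text
12.6333 run [ 0.0017  0.0007 -0.0266] w 0.0546 q [-0.62 -0.    2.01  0.16  0.58 -1.  ] F [-26.2  -9.8   9. ] Mn [-2.283e+00 -3.310e+00  3.000e-03]
alpha 0.8447041345055799 tilt 0.13358454144433157
stage 732 [0.09761831 0.10023628 0.10344325]
start [0.08705163 0.09012955 0.09330463]
```

```bash
python3 - <<'E'
from ctl import *
o=sensors.get_obs();M=R.from_quat(o['orientation']).as_matrix();F=o['ft_force'];print(F@r,F@u,F@n,'tool',F@M); print('foot in tool',(FOOT-.03*n-o['eef_pos'])@M)
E
```

```text
20.262698937988617 -12.447024419676893 17.376341280233607 tool [ -6.83886056 -22.79432961 -17.35197814]
foot in tool [0.00179824 0.00055381 0.00338681]
```

Emit:
{"method": "send_rows", "body": {
  "travel": [
    [0, -0.001, -0.001],
    [0, -0.002, -0.002],
    [0, -0.002, -0.002],
    [0, -0.002, -0.002],
    [0, -0.002, -0.002]
  ],
  "angular": [
    [0, 0, 0],
    [0, 0, 0.06],
    [0, 0, 0.12],
    [0, 0, 0.18],
    [0, 0, 0.18]
  ],
  "fingers": [110, 110, 110, 110, 110]
}}

```text
clock: 13.1
eef_pos: [0.5545, -0.2604, 0.0634]
orientation: [0.645, 0.713, 0.079, 0.264]
ft_force: [11.6, 4.7, -11.7]
grip_width: 0.054
```

```bash
python3 st.py;python3 stage.py
```

```text
13.1 run [ 0.0006 -0.0011 -0.0254] w 0.054 q [-0.62 -0.01  2.02  0.16  0.59 -0.83] F [ 11.6   4.7 -11.7] Mn [-0.354  1.43   0.271]
alpha 1.023285440787695 tilt 0.0859376824974377
stage 731 [0.09792968 0.10074176 0.10388006]
start [0.08704806 0.09014638 0.09331315]
```

Emit:
{"method": "send_rows", "body": {
  "travel": [
    [0, 0.0005, 0.001],
    [0, 0.0005, 0.001],
    [0, 0.0005, 0.001],
    [0, 0.0005, 0.001]
  ],
  "angular": [
    [0, 0, 0.04],
    [0, 0, 0.08],
    [0, 0, 0.12],
    [0, 0, 0.12]
  ],
  "fingers": [110, 110, 110, 110]
}}

```text
clock: 13.48
eef_pos: [0.5547, -0.2617, 0.0634]
orientation: [0.686, 0.673, 0.093, 0.26]
ft_force: [-12.7, -1.5, 3.0]
grip_width: 0.0539
```

```bash
python3 st.py;python3 stage.py
```

```text
13.4833 run [ 0.0017 -0.0005 -0.0259] w 0.0539 q [-0.62 -0.01  2.02  0.16  0.58 -0.71] F [-12.7  -1.5   3. ] Mn [-1.773 -1.207  0.761]
alpha 1.141060528857715 tilt 0.05720152876106927
stage 726 [0.09812484 0.10110259 0.10410421]
start [0.08703736 0.09014638 0.093343  ]
```

Emit:
{"method": "send_rows", "body": {
  "travel": [
    [0, 0, 0],
    [0, 0, 0],
    [0, 0, 0],
    [0, 0, 0],
    [0, 0, 0]
  ],
  "angular": [
    [0, 0, 0],
    [0, 0, 0.05],
    [0, 0, 0.1],
    [0, 0, 0.15],
    [0, 0, 0.15]
  ],
  "fingers": [110, 110, 110, 110, 110],
  "newtons": 45
}}

```text
clock: 13.95
eef_pos: [0.5546, -0.2614, 0.0631]
orientation: [0.735, 0.62, 0.113, 0.252]
ft_force: [-12.9, -0.5, -0.6]
grip_width: 0.0543
```

```bash
python3 st.py;python3 stage.py
```

```text
13.95 run [ 0.0015 -0.0009 -0.026 ] w 0.0543 q [-0.62 -0.01  2.02  0.16  0.59 -0.56] F [-12.9  -0.5  -0.6] Mn [-1.802 -0.878  1.142]
alpha 1.2915619807079004 tilt 0.02001546340440857
stage 730 [0.09809318 0.10092088 0.10428841]
start [0.08704806 0.09013724 0.09331315]
```

Emit:
{"method": "send_rows", "body": {
  "travel": [
    [0, 0, 0],
    [0, 0, 0],
    [0, 0, 0],
    [0, 0, 0],
    [0, 0, -0.03],
    [0, 0, -0.06],
    [0, 0, -0.08],
    [0, 0, -0.08],
    [0, 0, -0.08]
  ],
  "angular": [
    [0, 0, 0],
    [0, 0, 0],
    [0, 0, 0],
    [0, 0, 0],
    [0, 0, 0],
    [0, 0, 0],
    [0, 0, 0],
    [0, 0, 0],
    [0, 0, 0]
  ],
  "fingers": [50, 0, 0, 0, 0, 0, 0, 0, 0]
}}

```text
clock: 14.75
eef_pos: [0.5177, -0.2435, 0.1323]
orientation: [0.734, 0.62, 0.113, 0.254]
ft_force: [1.0, 0.0, 0.5]
grip_width: 0.0853
```

```bash
python3 st.py;python3 stage.py; cat > knob.py <<'E'
from ctl import *
from b import cloud
import sys
im,D=snapshot('wrist');save('w_%s.png'%sys.argv[1],im);P=cloud('wrist',D);C=im.reshape(-1,3).astype(int)
X=np.c_[(P-FOOT)@r,(P-FOOT)@u,(P-FOOT)@n]
for lo,hi in [(.022,.028),(.047,.057)]:
    k=(X[:,2]>lo)&(X[:,2]<hi)&(np.hypot(X[:,0],X[:,1])<.034);Y=X[k];print(k.sum(),Y.mean(0),cv2.minEnclosingCircle(Y[:,:2].astype(np.float32)*1000),cv2.minAreaRect(Y[:,:2].astype(np.float32)*1000))
k=(C.max(1)<70)&(abs(X[:,2])<.008)&(abs(X[:,0])<.02)&(X[:,1]>.034)&(X[:,1]<.056);Y=X[k];print('rib',k.sum(),Y.mean(0) if k.sum() else '',cv2.minAreaRect(Y[:,:2].astype(np.float32)*1000) if k.sum() else '')
E
python3 knob.py e
```

```text
14.75 run [0.0014 0.001  0.0545] w 0.0853 q [-0.64 -0.18  2.02  0.15  0.75 -0.55] F [1.  0.  0.5] Mn [-0.263  0.01  -0.021]
alpha 1.2897162068728223 tilt 0.26540487334073315
stage 728 [0.09793157 0.10080565 0.10407005]
start [0.08707301 0.09014782 0.09333872]
4035 [-0.00356233 -0.00211428  0.0238352 ] ((-0.2520834803581238, -0.8272459506988525), 28.830291748046875) ((-0.2838625907897949, -1.0299949645996094), (56.04184341430664, 56.94087600708008), 40.54512023925781)
1141 [-0.00106509 -0.00136713  0.05071139] ((0.11839718371629715, -0.4476279020309448), 17.089033126831055) ((0.34347963333129883, -0.42987823486328125), (33.834075927734375, 12.36163330078125), 47.827484130859375)
rib 131 [-0.00029096  0.04201958  0.00185662] ((-0.24017119407653809, 42.51614761352539), (15.303884506225586, 5.068233013153076), 89.18316650390625)
```

View pics/w_e.png

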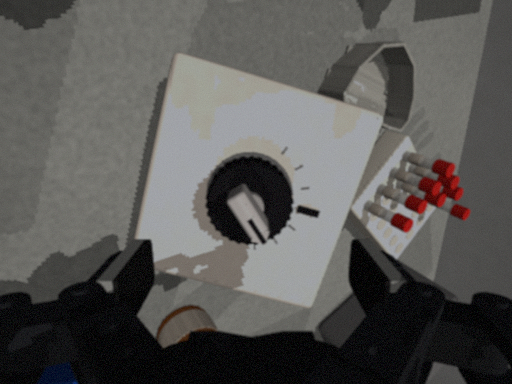

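```bash
python3 - <<'E'
from ctl import *
rel(FOOT+.054*n,tool(.736));rel(FOOT+.002*n,tool(.736))
E
```

```text
travel [ 0.0011  0.0007 -0.0011] ang [ 1.300e-03  4.000e-04 -5.539e-01]
travel [0.0011 0.0007 0.0509] ang [ 1.300e-03  4.000e-04 -5.539e-01]
```

Emit:
{"method": "send_rows", "body": {
  "travel": [
    [0.001, 0.001, 0],
    [0.001, 0.001, 0],
    [0.001, 0.001, 0],
    [0.001, 0.001, 0],
    [0.001, 0.001, 0],
    [0.001, 0.001, 0.015],
    [0.001, 0.001, 0.03],
    [0.001, 0.001, 0.03],
    [0.001, 0.001, 0.03]
  ],
  "angular": [
    [0, 0, -0.11],
    [0, 0, -0.22],
    [0, 0, -0.33],
    [0, 0, -0.44],
    [0, 0, -0.554],
    [0, 0, -0.554],
    [0, 0, -0.554],
    [0, 0, -0.554],
    [0, 0, -0.554]
  ],
  "fingers": [0, 60, 100, 100, 100, 100, 100, 100, 100]
}}

```text
clock: 15.6
eef_pos: [0.5324, -0.2489, 0.1041]
orientation: [0.537, 0.798, 0.04, 0.272]
ft_force: [0.0, -0.0, -0.4]
grip_width: 0.0519
```

```bash
python3 st.py;python3 knob.py f; python3 - <<'E'
from ctl import *
rel(FOOT+.002*n,tool(.736))
E
```

```text
15.6 run [-0.0002 -0.0007  0.0222] w 0.0519 q [-0.63 -0.11  2.02  0.15  0.69 -1.1 ] F [ 0.  -0.  -0.4] Mn [-0.21   0.019 -0.035]
alpha 0.7361364789791837 tilt 0.0940229044635528
5768 [-0.00261259 -0.00270513  0.02506019] ((0.1394590139389038, 0.11276286095380783), 29.046215057373047) ((-0.7022171020507812, -0.31627655029296875), (55.928279876708984, 57.26887512207031), 45.0880241394043)
1648 [-0.00097629 -0.00090013  0.05209107] ((0.5609564781188965, 1.1201844215393066), 27.402442932128906) ((0.2809019088745117, 0.891876220703125), (34.41277313232422, 51.948482513427734), 48.50290298461914)
rib 145 [-0.0001543   0.04409011  0.00317571] ((-0.010546445846557617, 43.98217010498047), (4.5599775314331055, 14.928635597229004), 0.13922956585884094)
travel [-0.     -0.0001  0.021 ] ang [ 0.0005 -0.0003 -0.    ]
```

View pics/w_f.png

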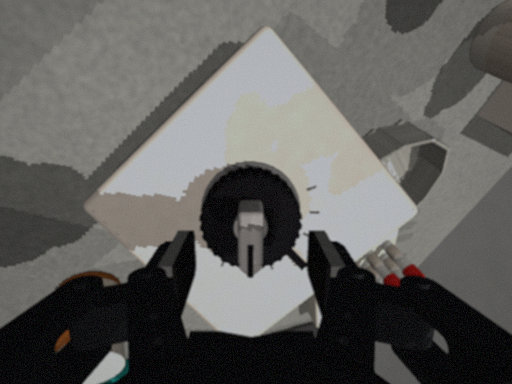

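Emit:
{"method": "send_rows", "body": {
  "travel": [
    [0, 0, 0.007],
    [0, 0, 0.014],
    [0, 0, 0.02],
    [0, 0, 0.02],
    [0, 0, 0.02],
    [0, 0, 0.02],
    [0, 0, 0.02],
    [0, 0, 0.02],
    [0, 0, 0.02]
  ],
  "angular": [
    [0, 0, 0],
    [0, 0, 0],
    [0, 0, 0],
    [0, 0, 0],
    [0, 0, 0],
    [0, 0, 0],
    [0, 0, 0],
    [0, 0, 0],
    [0, 0, 0]
  ],
  "fingers": [100, 100, 100, 170, 235, 235, 235, 235, 235],
  "newtons": 30
}}

```text
clock: 16.4
eef_pos: [0.5416, -0.2542, 0.0888]
orientation: [0.536, 0.798, 0.039, 0.273]
ft_force: [-12.7, -3.9, 1.2]
grip_width: 0.0116
```

```bash
python3 st.py;python3 knob.py g
```

```text
16.4 run [0.0007 0.0002 0.0037] w 0.0116 q [-0.62 -0.07  2.02  0.15  0.65 -1.1 ] F [-12.7  -3.9   1.2] Mn [-1.353 -1.44   0.074]
alpha 0.7354601029821447 tilt 0.06603020774939004
4472 [-0.00807325 -0.01000309  0.02432629] ((-0.4228519797325134, -1.1944925785064697), 28.753999710083008) ((-5.595253944396973, -7.219142913818359), (40.36427307128906, 56.86417007446289), 48.535762786865234)
2634 [-0.00203059 -0.00239294  0.05154486] ((-0.8538767695426941, -1.1464149951934814), 19.49652862548828) ((-3.201676368713379, -0.9445686340332031), (30.219369888305664, 30.17029571533203), 86.30863952636719)
rib 0
```

View pics/w_g.png

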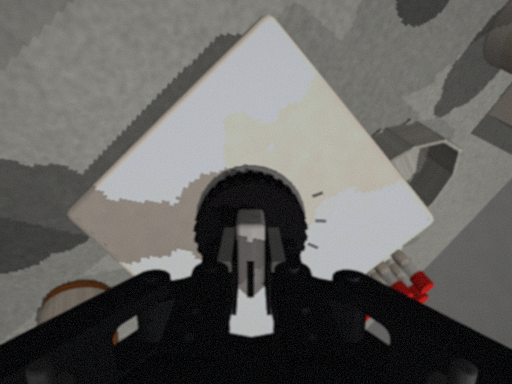

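Emit:
{"method": "send_rows", "body": {
  "travel": [
    [0, 0, 0],
    [0, 0, 0],
    [0, 0, 0],
    [0, 0, 0],
    [0, 0, 0],
    [0, 0, 0],
    [0, 0, 0],
    [0, 0, 0],
    [0, 0, 0],
    [0, 0, 0]
  ],
  "angular": [
    [0, 0, -0.09],
    [0, 0, -0.18],
    [0, 0, -0.27],
    [0, 0, -0.36],
    [0, 0, -0.45],
    [0, 0, -0.54],
    [0, 0, -0.63],
    [0, 0, -0.736],
    [0, 0, -0.736],
    [0, 0, -0.736]
  ],
  "fingers": [235, 235, 235, 235, 235, 235, 235, 235, 235, 235]
}}

```text
clock: 17.28
eef_pos: [0.5423, -0.2533, 0.089]
orientation: [0.213, 0.937, -0.061, 0.269]
ft_force: [-1.1, 5.6, 1.1]
grip_width: 0.0114
```

```bash
python3 st.py;python3 stage.py
```

```text
17.2833 run [-0.0005  0.0005  0.0037] w 0.0114 q [-0.62 -0.07  2.02  0.15  0.65 -1.84] F [-1.1  5.6  1.1] Mn [-0.636  0.931  0.074]
alpha -0.001027646912926906 tilt 0.09708928238927957
stage 730 [0.09786941 0.10092688 0.10379602]
start [0.0870445  0.09012955 0.09325099]
```

Now release, back off and look.

Emit:
{"method": "send_rows", "body": {
  "travel": [
    [0, 0, 0],
    [0, 0, 0],
    [0, 0, 0],
    [0, 0, 0],
    [0, 0, -0.025],
    [0, 0, -0.05],
    [0, 0, -0.06],
    [0, 0, -0.06]
  ],
  "angular": [
    [0, 0, 0],
    [0, 0, 0],
    [0, 0, 0],
    [0, 0, 0],
    [0, 0, 0],
    [0, 0, 0],
    [0, 0, 0],
    [0, 0, 0]
  ],
  "fingers": [180, 100, 80, 60, 0, 0, 0, 0]
}}

```text
clock: 18.0
eef_pos: [0.5139, -0.2405, 0.1423]
orientation: [0.214, 0.936, -0.062, 0.271]
ft_force: [0.5, -0.0, 0.8]
grip_width: 0.0857
```

```bash
python3 st.py;python3 knob.py h; python3 - <<'E'
from h import *
im,D=snapshot('wrist');save('w_h2.png',cv2.resize(im[100:300,150:350],(600,600),interpolation=cv2.INTER_CUBIC))
E
```

```text
18.0 run [0.0002 0.0023 0.0654] w 0.0857 q [-0.64 -0.2   2.02  0.14  0.78 -1.83] F [ 0.5 -0.   0.8] Mn [-0.227 -0.    -0.033]
alpha -0.0003649146314078681 tilt 0.33033199243692807
3536 [-0.00013531 -0.00482927  0.02315584] ((-0.36606812477111816, -2.102372169494629), 28.47521209716797) ((-0.15950393676757812, -2.041706085205078), (54.74412536621094, 54.9398078918457), 17.374412536621094)
998 [-0.00016215 -0.00254554  0.04998687] ((-0.18556049466133118, -1.249959111213684), 16.928607940673828) ((-0.18465471267700195, -1.0827579498291016), (33.51776885986328, 11.638330459594727), 89.98055267333984)
rib 67 [0.00032529 0.04298306 0.00112632] ((0.3450009822845459, 42.57204818725586), (3.9109935760498047, 13.844597816467285), 0.2099219411611557)
```

View pics/w_h2.png

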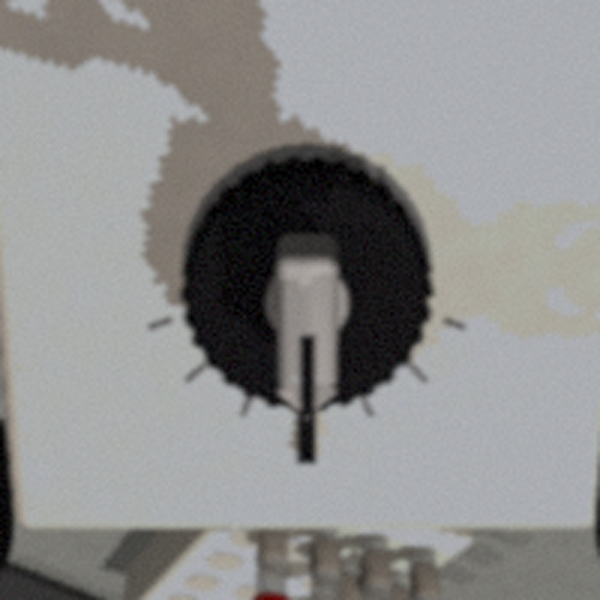

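Emit:
{"method": "send_rows", "body": {
  "travel": [
    [0, 0, -0.03],
    [0, 0, -0.06],
    [0, 0, -0.09],
    [0, 0, -0.12],
    [0, 0, -0.12],
    [0, 0, -0.12]
  ],
  "angular": [
    [0, 0, 0],
    [0, 0, 0],
    [0, 0, 0],
    [0, 0, 0],
    [0, 0, 0],
    [0, 0, 0]
  ],
  "fingers": [0, 0, 0, 0, 0, 0]
}}

```text
clock: 18.6
eef_pos: [0.4565, -0.2128, 0.2418]
orientation: [0.214, 0.937, -0.062, 0.27]
ft_force: [0.9, -0.6, -1.6]
grip_width: 0.0853
```

```bash
python3 st.py; python3 stage.py; python3 - <<'E'
from h import *
from b import cloud
im,D=snapshot('top');save('t9.png',cv2.resize(im,(800,600)));c=camera_params('top');P=cloud('top',D)
for q in ['rack_near','bottle','dish','jar']:
    print(q,[(np.round(x['at']),round(x['confidence'],2)) for x in nets.tip_of(q,'top')[:1]])
m=(abs(P[:,0]-.467)<.06)&(abs(P[:,1]-.03)<.06)&(P[:,2]>.249)&(P[:,2]<.258);q=P[m];print('head',len(q),cv2.minEnclosingCircle(q[:,:2].astype(np.float32)))
m=(P[:,0]>.52)&(P[:,0]<.62)&(abs(P[:,1]-.035)<.03)&(P[:,2]>.23)&(P[:,2]<.25);q=P[m];print('arm',len(q),np.degrees(np.arctan(np.polyfit(q[:,0],q[:,1],1)[0])))
E
```

```text
18.6 run [0.0003 0.001  0.1836] w 0.0853 q [-0.67 -0.42  1.96  0.14  1.05 -1.83] F [ 0.9 -0.6 -1.6] Mn [-0.214 -0.007  0.023]
alpha -7.446937546594144e-05 tilt 0.1882656853395587
stage 730 [0.09797229 0.10087674 0.10405033]
start [0.0870445  0.09012955 0.09332168]
rack_near [(array([144., 198.]), 0.72)]
bottle [(array([223., 125.]), 0.62)]
dish [(array([269., 133.]), 0.73)]
jar [(array([342., 209.]), 0.88)]
head 244 ((0.4676700234413147, 0.030113419517874718), 0.031938597559928894)
arm 440 4.0494367114984104
```

View pics/t9.png

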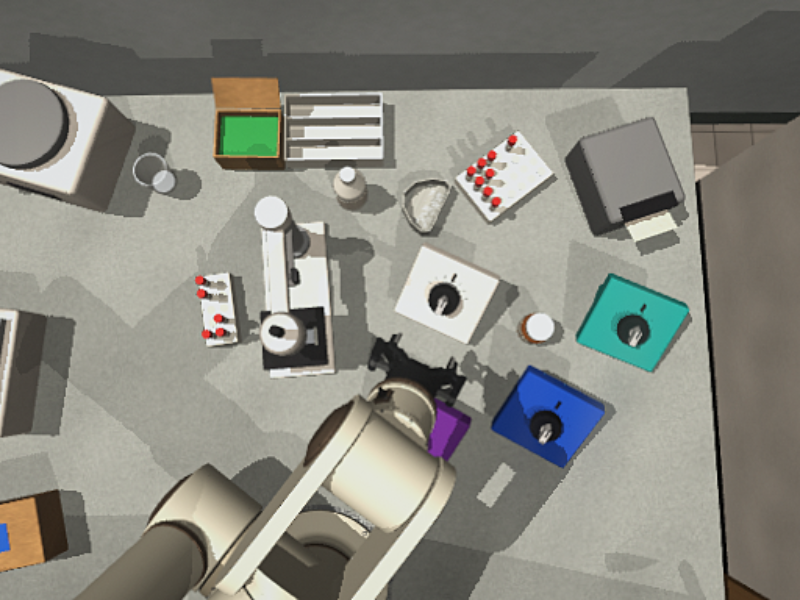

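```bash
python3 -c "
from plant import bot
print(bot.close_job())"
```

```text
the job is handed in; nothing more can be done
None
```

The job is done in the order asked and handed in at about 19 s. The gripper is open and clear of everything.

- **Viewer arm:** I swung it past the catch and pushed it against its stop, where the force jumped to 27 N. The last pictures put it at about 4.0°, and I measured the home direction at 3.7–4.3°.
- **Coarse ring:** I turned it clockwise on the white control. The stage rose about 10.7 mm and stopped, and turning resistance then climbed from about 0.1 to 1.1 N m. The stage height held after I let go.
- **Fine knob:** I turned it back from about 0.74 rad to the index rib. After release, the camera shows it within about 0.01 rad of the rib.
- **Bystanders:** The rack, bottle, dish and jar show at the same places as at the start, within the detector's noise of about 3 pixels.

**Disagreement:** Both cameras showed the fingertips about 30 mm short of where the reported tool point put them. Lowering next to the handle without contact fitted the cameras, so I used those heights for all three grasps.

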